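Load the orbital shaker: vial block onto its pins, each vessel into the holder it fits

TASK

Load the shaker for the next mixing run from the things standing beside it. Lower the empty aluminium vial block onto the two locating pins of its seat until it lies flat on the seat plate, and only then stand the small red-capped vial in the block's large bore; stand the wide blue-lidded jar and the dark brown bottle, whenever it suits, each upright in the steel cup that fits it. Set everything down rather than dropping it, leave the large spare cup empty, and do not shove aside the blue-and-white carton or the green-capped bottle that stand among them.

Things in the scene. Friction and masses are not known exactly. Their poses are not given: they have to be found in the camera images.
- vial_block: Loose aluminium block 56 (x) x 110 (y) x 36 mm, 0.4 kg, right side up; grip across its 56 mm width. Origin: centre of underside, z up. Through holes on its long centre line: round 14 mm at y -44 mm, slot 11 (x) x 15 (y) mm at y +44 mm. Large bore for the vial: 30 mm wide, at x 0, y +17 mm, its floor 12 mm above the underside. Four 10 mm bores at y -24 and -6 mm stay empty.
- vial: Loose small vial, clear with red screw cap, 24 mm across, 60 mm high, about 30 g, standing upright. Origin: centre of its foot, z up.
- jar: Loose wide squat jar with a wide blue lid, 53 mm across, 86 mm high, about 0.12 kg, standing upright on the near part of the bench (two others like it in the far left corner of the room are not meant). Origin: centre of its foot, z up.
- dark_bottle: Loose dark brown bottle with dark cap, body 42 mm across, 104 mm high (cap 36 mm across, the top 20 mm), about 0.15 kg, standing upright. Origin: centre of its foot, z up.
- pin_seat: Fixed steel plate on the shaker platform, 70 (x) x 124 (y) x 6 mm; origin: centre of underside, z up. Two pins, pointed over their last 6 mm, end 20 mm above the origin: round, 12 mm, at y -44 mm (for the block's round hole); diamond, 9 mm over corners, at y +44 mm (for its slot). Block fits this way round only, axes along the seat's; home, its origin is 6 mm above the seat's.
- bottle_cup: Fixed round steel cup on the platform for the dark bottle, the narrowest of the three: inside 48 mm across, with a flared mouth 62 mm wide; 36 mm high. Origin: centre of its underside, z up; its inner floor is 6 mm above that.
- jar_cup: Fixed round steel cup on the platform for the jar, the middle-sized of the three: inside 60 mm across, with a flared mouth 74 mm wide; 36 mm high. Origin: centre of its underside, z up; its inner floor is 6 mm above that.
- spare_cup: Fixed steel cup, widest of the three (inside 80 mm, mouth 94 mm, 36 mm high); stays empty. Origin: centre of underside. The platform is a 270 x 290 mm plate, top 64 mm above the bench; seat and cups stand on it in two rows of two, 124 by 140 mm apart, in any arrangement.
- slide_box: Loose blue-and-white carton, 78 x 68 x 42 mm, a bystander among the work that stays where it is (one like it in the far left corner is not meant). Origin: centre of its underside.
- green_bottle: Loose clear bottle with green cap, 46 mm across, 92 mm high, a bystander that stays where it is. Origin: centre of its foot.
Things that resemble listed ones, but are neither listed nor needed, are in the scene too. Of the things that look like the dark_bottle, the middle-sized one is meant.

How it is judged:
By the outcome, as a careful person would: the job done as asked, in the order asked, and still so for the second after the job is handed in, with the robot touching nothing.
It also fails if it takes over 106 s, if anything falls off the work surface, if the arm or the gripper's body presses on something with over 40 N, if the wrist force passes 120 N, or if a joint passes its speed limit or range.

ROBOT

A 6-joint arm with a two-finger parallel gripper is mounted at the origin on a cart in front of the work surface, level with it; the furniture and walls round the work are solid. World frame = base frame: x ahead of the robot, y to its left, z up, the work surface at z = 0. Lengths are in m, angles in rad, forces in N, time in s.
With the tool pointing down it reaches from about 0.325 to 0.9 m from the base axis. Payload 6.1 kg.
Tool frame: the origin (TCP) lies at the centre of the arm's flange, where the gripper is bolted on; the fingertips stand 173 mm ahead of it and the grasp point (between the pads) lies 155 mm ahead of it; z points along the fingers, y is the direction in which the jaws open and shut (so a half turn about z gives the same grasp; the last joint's range is limited). The gripper opens to 85 mm and grips with 20 to 120 N. Pads are 22 mm wide; open, the fingers measure 114 mm over their backs; the gripper's body (76 mm by 85 mm) begins 54 mm behind the grasp point. The pads swing forward as they close: fully open they stand 13 mm farther back than shut.
Start: joints at [1.165, 0.22, 1.526, -0, 1.395, -0.126], TCP at [0.173, 0.601, 0.405] pointing down, gripper open.
Joint ranges: [-2.98, 2.98], [-0.91, 2.08], [0.09, 2.57], [-1.24, 4.39], [0.2, 2.65], [-2.68, 2.68]. Speed limits (rad/s): [2.57, 2.57, 3.01, 3.14, 3.14, 3.14].

INTERFACE

Orientations are given as a unit quaternion [x, y, z, w].
In Python, from bench import r gives the robot as it stands.
- The arm moves only by the tool step_arm, never from a script. Its argument "increments" is a list of rows, each an object of numbers: "claw": the finger opening in mm, from 0 to 85.4; "x", "y", "z": the shift along the tool's x, y, z in mm; "wx", "wy", "wz": the turn, a rotation vector about the tool's x, y, z in degrees. A call has 1 to 10 rows; each row shifts and turns the commanded pose from where the row before left it, along the tool's axes as they then stand; what a row does not reach is not made up. A row lasts 1/8 s, in which the tool goes at most 62.5 mm and 10.7 degrees, less where a joint would pass 70% of its speed; a pose out of reach is approached as far as the arm can. A call is refused whole if a number of a shift passes 62.5 or a number of a turn 10.7, either way. A call with a gripper value outside its range is refused whole. The fingers move at their own pace and stop on an object; "newtons" is the grip in N (left out, the last holds). Time passes only in rows, so rows that do not move let the fingers close. It gives the time, the measured TCP pose, the force and the opening at its end, in the units of the state.
- r.observe(): the state, without advancing time (a new reading comes with each control period).
- r.grab_frame(name): name is "scene" or "top" or "wrist"; returns a dict with "image" (400x640x3 uint8, red, green, blue), "vfov" (degrees; the focal length in pixels is half the picture's height over the tangent of half this angle, whatever the lens; pixels are square), "cx", "cy" (the principal point, pixels), "rvec" (rotation vector, rad) and "tvec" (3), from world to camera coordinates, as OpenCV has them; the wrist camera has in their place "hand_eye" (4x4, takes a point from camera to tool coordinates, whose origin is the TCP and whose axes are the flange's). Camera axes: x right, y down, z forward; pixel columns grow to the right and rows downward; lengths in m; the calibration is good to about 2 mm. The wrist camera is an equidistant fisheye: a pixel r from the principal point sees the ray r / f radians off the axis. A picture is of the moment at which its call begins: read the wrist's pose just before it. There is no depth.
- r.close_job(): hands the job in, once; it reports no verdict.
The state is a dict: "clock": time; "q": joint angles; "dq": joint speeds; "effort": joint torques, N m; "position": TCP position; "ee_rot": TCP orientation; "wrist_force": force on the tool from outside, world axes, zero at the start; "moment": the same for the moment, N m; "grip_width": opening from 0.0 (shut) to 1.0 (fully open).
Only numpy, scipy, OpenCV 4.12 (cv2) and the standard library are available. Lean on these libraries where they do the work, as an engineer would, in place of code of your own. Each camera call takes 0.05 s, during which the arm holds its last target. There are 200 camera calls.

## Working session

There is one attempt and no reset: what is moved stays moved. The work goes in short steps, Python scripts to look and compute and a tool call to move; the robot and the scene stay as the last step left them, time stands still between calls to the robot, and variables do not carry over. Pictures are saved under pics/ and viewed, about 12 in all and at most 16, crops included, and the job is handed in when it is done.

Besides the shell and the picture viewer there is one more tool, called after "Request:" by a JSON object that holds its "name" and its "arguments". step_arm: Moves the arm, as the interface text tells. Its arguments: {"type":"object","properties":{"increments":{"type":"array","items":{"type":"object","properties":{"claw":{"type":"number"},"x":{"type":"number"},"y":{"type":"number"},"z":{"type":"number"},"wx":{"type":"number"},"wy":{"type":"number"},"wz":{"type":"number"}}}},"newtons":{"type":"number"}},"required":["increments"]}

```bash
ls; mkdir -p pics
cat > h.py <<'E'
import numpy as np, cv2
from bench import r
from scipy.spatial.transform import Rotation as R
def grab(name,fn):
    s=r.observe(); f=r.grab_frame(name); f['s']=s
    cv2.imwrite(f'pics/{fn}.png',cv2.cvtColor(f['image'],cv2.COLOR_RGB2BGR))
    import pickle; pickle.dump(f,open(f'pics/{fn}.pkl','wb')); return f
def load(fn):
    import pickle; return pickle.load(open(f'pics/{fn}.pkl','rb'))
def ray(f,u,v):
    foc=200/np.tan(np.radians(f['vfov'])/2)
    d=np.array([u-f['cx'],v-f['cy']])/foc
    if 'hand_eye' in f:
        th=np.hypot(*d); c=np.array([*(d/max(th,1e-9)*np.sin(th)),np.cos(th)])
        H=f['hand_eye']; Rt=R.from_quat(f['s']['ee_rot']).as_matrix()
        return np.array(f['s']['position'])+Rt@H[:3,3], Rt@H[:3,:3]@c
    Rm=cv2.Rodrigues(np.array(f['rvec']))[0]
    return -Rm.T@np.array(f['tvec']).ravel(), Rm.T@np.array([*d,1.])
def onz(f,u,v,z):
    o,d=ray(f,u,v); return (o+d*(z-o[2])/d[2])
def proj(f,p):
    foc=200/np.tan(np.radians(f['vfov'])/2); p=np.array(p,float)
    if 'hand_eye' in f:
        H=f['hand_eye']; Rt=R.from_quat(f['s']['ee_rot']).as_matrix()
        c=H[:3,:3].T@(Rt.T@(p-f['s']['position'])-H[:3,3])
        th=np.arctan2(np.hypot(c[0],c[1]),c[2]); e=c[:2]/np.hypot(c[0],c[1])*th
        return e*foc+[f['cx'],f['cy']]
    Rm=cv2.Rodrigues(np.array(f['rvec']))[0]; c=Rm@p+np.array(f['tvec']).ravel()
    return c[:2]/c[2]*foc+[f['cx'],f['cy']]
E
python3 - <<'E'
from h import *
for n in ('scene','top','wrist'):
    f=grab(n,n+'0'); print(n,f['vfov'],f['cx'],f['cy'],f.get('hand_eye'))
    if n!='wrist': print(ray(f,320,200))
s=r.observe(); print(s['clock'],s['position'],s['ee_rot'],R.from_quat(s['ee_rot']).as_matrix().round(3))
E
```

```text
pics
scene 43.392726787188664 319.2606380432968 196.21673379873022 None
(array([-0.24607569, -0.60395447,  0.8058701 ]), array([ 0.60731399,  0.52092103, -0.5998915 ]))
top 52.921091365495585 318.4698508981016 199.08008797941108 None
(array([0.40042314, 0.01867061, 1.02473717]), array([ 0.07931982,  0.00275705, -0.99685531]))
wrist 65.70646984690485 321.422042387981 204.64974920665836 [[-7.57299655e-04 -9.48496829e-01 -3.16785719e-01  8.04200321e-02]
 [ 9.99999236e-01 -4.08748355e-04 -1.16672734e-03 -3.61819612e-04]
 [ 9.77151537e-04 -3.16786360e-01  9.48496414e-01  3.06690223e-02]
 [ 0.00000000e+00  0.00000000e+00  0.00000000e+00  1.00000000e+00]]
0.15 [0.1725294  0.60050608 0.40383955] [ 1.39454266e-01  9.90228224e-01 -7.28733526e-04 -2.00940708e-04] [[-0.961  0.276 -0.001]
 [ 0.276  0.961 -0.001]
 [ 0.    -0.001 -1.   ]]
```

View pics/top0.png

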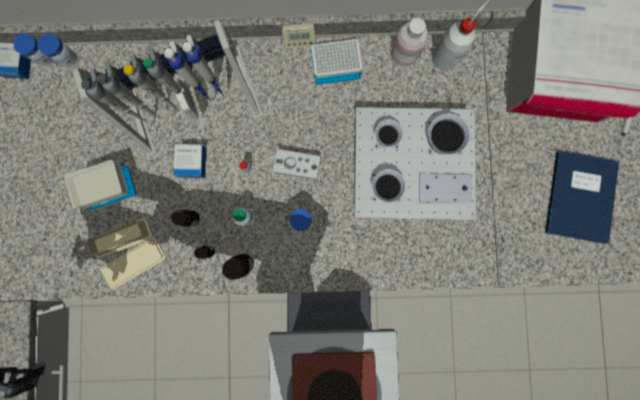

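View pics/scene0.png

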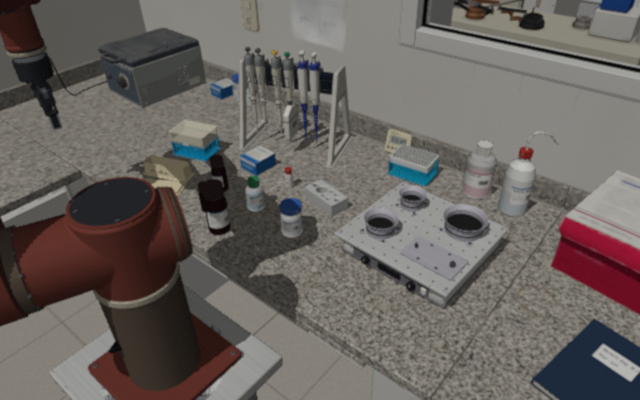

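Run:
```python
from h import *
f=load('top0'); im=cv2.imread('pics/top0.png')
a=cv2.resize(im[145:285,165:325],(800,700),interpolation=cv2.INTER_CUBIC)[:600]
cv2.imwrite('pics/c1.png',np.clip(a*1.8,0,255).astype('uint8'))
b=cv2.resize(im[100:222,350:480],None,fx=4.8,fy=4.8,interpolation=cv2.INTER_CUBIC)
cv2.imwrite('pics/c2.png',np.clip(b*1.3,0,255).astype('uint8'))
for n,u,v,z in [('dkA',184,217,.1),('dkB',204,252,.08),('dkC',238,266,.12),('vial',243,165,.06),('block',297,163,.036),('jar',301,220,.086),('green',241,215,.09),('box',188,160,.042),('seat',445,187,.07),('cupS',388,132,.1),('cupM',389,183,.1),('cupL',447,133,.1)]: print(n,onz(f,u,v,z).round(3))
```

```text
dkA [0.444 0.336 0.1  ]
dkB [0.361 0.296 0.08 ]
dkC [0.33  0.208 0.12 ]
vial [0.568 0.206 0.06 ]
block [0.573 0.076 0.036]
jar [0.43  0.067 0.086]
green [0.445 0.206 0.09 ]
box [0.587 0.346 0.042]
seat [ 0.499 -0.277  0.07 ]
cupS [ 0.629 -0.142  0.1  ]
cupM [ 0.509 -0.139  0.1  ]
cupL [ 0.622 -0.279  0.1  ]
```

View pics/c1.png

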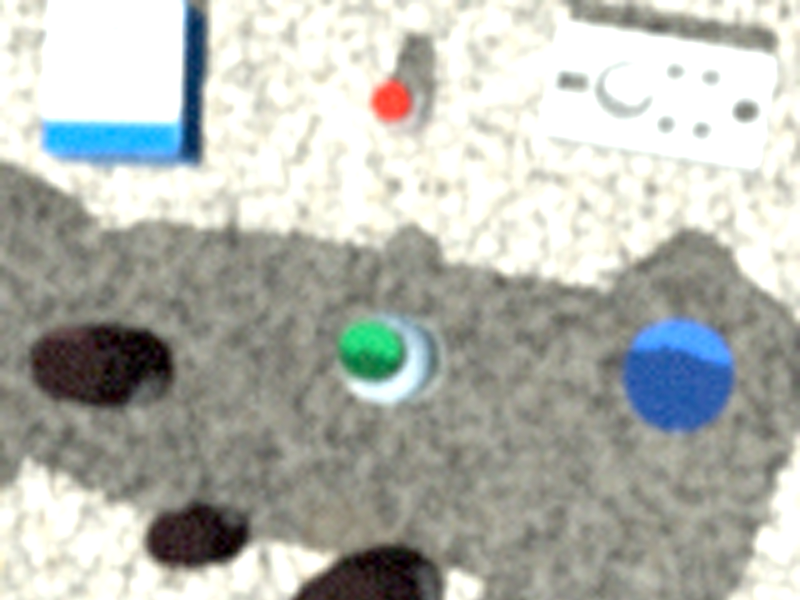

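View pics/c2.png

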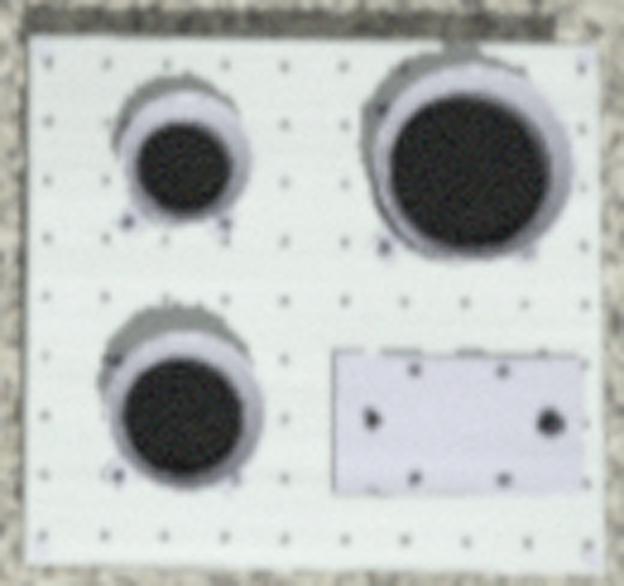

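Top view: the bench has three dark bottles: A (184,217), B (204,252) smallest and C (238,266) largest. A is about 17 px wide, or 42 mm, so it is the dark_bottle. The vial is at (243,165), the block at (297,163) with its slot to +y, the jar at (301,220) and green at (241,215).
On the platform, the small cup at (388,132) is the bottle_cup, the middle one at (389,183) is the jar_cup and the large one at (447,133) is the spare. The seat is at (445,187), with the diamond at +y and the round pin at -y. The block goes first.

Request:
{"name": "step_arm", "arguments": {"increments": [{"x": -48,"y": -36,"claw": 85},{"x": -48,"y": -36},{"x": -48,"y": -36},{"x": -48,"y": -36},{"x": -48,"y": -36},{"x": -48,"y": -36},{"x": -48,"y": -36},{"x": -48,"y": -36},{"x": -48,"y": -36},{"x": -48,"y": -36}], "newtons": 50}}

```text
$.increments[0]: bad value
```

Request:
{"name": "step_arm", "arguments": {"increments": [{"x": -49,"y": -34},{"wz": 10.5,"z": 13},{"wz": 10.5,"z": 13},{"wz": 10.5,"z": 13},{"wz": 10.5,"z": 13},{"wz": 10.5,"z": 13},{"wz": 10.5,"z": 13},{"wz": 10.5,"z": 13},{"wz": 10.5,"z": 13},{}]}}

```text
$.increments[0]: bad value
```

Run:
```python
from h import *
f=grab('wrist','w1'); s=f['s']; M=R.from_quat(s['ee_rot']).as_matrix()
print(s['clock'],s['position'],M.round(3),s['q'])
g=grab('top','top1')
for p in [(.573,.076,.036),(.568,.206,.06),(.587,.346,.042)]: print(proj(f,p))
```

```text
0.15 [0.1725294  0.60050608 0.40383955] [[-0.961  0.276 -0.001]
 [ 0.276  0.961 -0.001]
 [ 0.    -0.001 -1.   ]] [ 1.16488925e+00  2.21068400e-01  1.52734128e+00  4.69426136e-06
  1.39469483e+00 -1.26087271e-01]
[148.67125439 412.76900532]
[188.81329926 422.59819117]
[254.86542062 420.10670859]
```

View pics/w1.png

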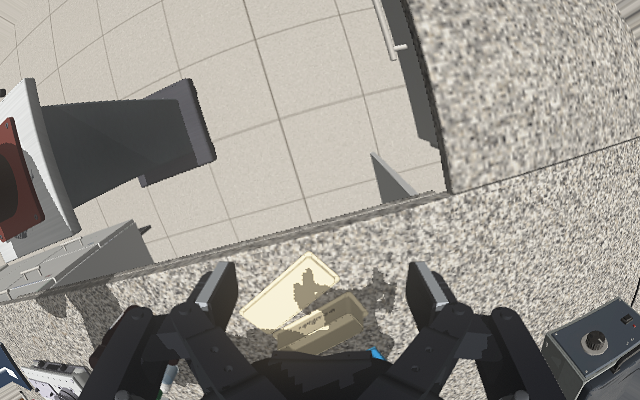

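Request:
{"name": "step_arm", "arguments": {"increments": [{"x": -48,"y": -36,"z": 0,"wx": 0,"wy": 0,"wz": 0,"claw": 85},{"x": -48,"y": -36,"z": 0,"wx": 0,"wy": 0,"wz": 0,"claw": 85},{"x": -48,"y": -36,"z": 0,"wx": 0,"wy": 0,"wz": 0,"claw": 85},{"x": -48,"y": -36,"z": 0,"wx": 0,"wy": 0,"wz": 0,"claw": 85},{"x": -48,"y": -36,"z": 0,"wx": 0,"wy": 0,"wz": 0,"claw": 85},{"x": -48,"y": -36,"z": 0,"wx": 0,"wy": 0,"wz": 0,"claw": 85},{"x": -48,"y": -36,"z": 0,"wx": 0,"wy": 0,"wz": 0,"claw": 85},{"x": -48,"y": -36,"z": 0,"wx": 0,"wy": 0,"wz": 0,"claw": 85},{"x": -48,"y": -36,"z": 0,"wx": 0,"wy": 0,"wz": 0,"claw": 85},{"x": -48,"y": -36,"z": 0,"wx": 0,"wy": 0,"wz": 0,"claw": 85}], "newtons": 50}}

```text
clock: 1.5
position: [0.5354, 0.1203, 0.4049]
ee_rot: [0.14, 0.99, 0.0, 0.0]
wrist_force: [1.4, 0.1, 0.4]
grip_width: 0.996
```

Request:
{"name": "step_arm", "arguments": {"increments": [{"x": -49,"y": -32,"z": 0,"wx": 0,"wy": 0,"wz": 0,"claw": 85},{"x": 0,"y": 0,"z": 13,"wx": 0,"wy": 0,"wz": 10.5,"claw": 85},{"x": 0,"y": 0,"z": 13,"wx": 0,"wy": 0,"wz": 10.5,"claw": 85},{"x": 0,"y": 0,"z": 13,"wx": 0,"wy": 0,"wz": 10.5,"claw": 85},{"x": 0,"y": 0,"z": 13,"wx": 0,"wy": 0,"wz": 10.5,"claw": 85},{"x": 0,"y": 0,"z": 13,"wx": 0,"wy": 0,"wz": 10.5,"claw": 85},{"x": 0,"y": 0,"z": 13,"wx": 0,"wy": 0,"wz": 10.5,"claw": 85},{"x": 0,"y": 0,"z": 13,"wx": 0,"wy": 0,"wz": 10.5,"claw": 85},{"x": 0,"y": 0,"z": 13,"wx": 0,"wy": 0,"wz": 10.5,"claw": 85},{"x": 0,"y": 0,"z": 0,"wx": 0,"wy": 0,"wz": 0,"claw": 85}]}}

```text
clock: 2.75
position: [0.5722, 0.0778, 0.2994]
ee_rot: [0.766, 0.643, -0.001, -0.001]
wrist_force: [-0.5, 0.7, -0.3]
grip_width: 0.996
```

Run:
```python
from h import *
f=grab('wrist','w2'); s=f['s']; M=R.from_quat(s['ee_rot']).as_matrix()
print(s['clock'],s['position'],M.round(3),s['q'])
for p in [(.573,.076,.036),(.568,.206,.06),(.587,.346,.042)]: print(proj(f,p))
```

```text
2.75 [0.57218602 0.07782237 0.29938611] [[ 0.173  0.985 -0.003]
 [ 0.985 -0.173 -0.   ]
 [-0.    -0.003 -1.   ]] [-1.35790178e-03  2.06736475e-01  1.74863346e+00 -4.92447572e-06
  1.18899303e+00  1.72098669e-01]
[322.61137883 210.0461306 ]
[281.20127919  40.10860725]
[ 281.19479213 -106.67777346]
```

View pics/w2.png

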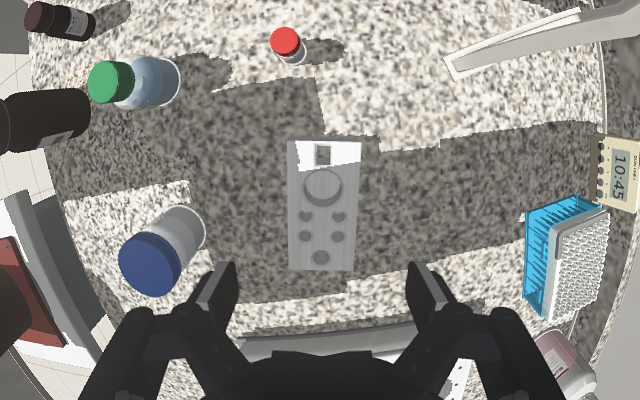

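Run:
```python
from h import *
f=load('w2')
a=onz(f,322.5,154.5,.036);b=onz(f,320.5,257.5,.036)
print('slot',a,'round',b,'len',np.linalg.norm(a-b)); y=(a-b)/np.linalg.norm(a-b); print('yaw',np.degrees(np.arctan2(-y[0],y[1])),'org',(a+b)/2)
for u,v in [(298,141),(362,141),(354,270),(289,269)]: print(onz(f,u,v,.036).round(4))
im=f['image'].astype(int)
for n,m,z in [('vial',(im[...,0]>150)&(im[...,1]<90)&(im[...,2]<90),.06),('green',(im[...,1]>im[...,0]+40)&(im[...,1]>im[...,2]+15),.092),('jar',(im[...,2]>im[...,0]+50)&(im[...,2]>im[...,1]+35),.086)]:
    m=m.astype('uint8'); k,l,st,c=cv2.connectedComponentsWithStats(m)
    for i in range(1,k):
        if st[i,4]>200: print(n,st[i],c[i],onz(f,*c[i],z).round(4))
```

```text
slot [0.58060484 0.11996588 0.036     ] round [0.56387752 0.03415325 0.036     ] len 0.08742774625319413
yaw -11.030256775448583 org [0.57224118 0.07705956 0.036     ]
[0.5642 0.1334 0.036 ]
[0.6118 0.1253 0.036 ]
[0.5904 0.0167 0.036 ]
[0.5349 0.0274 0.036 ]
vial [271  27  27  27 562] [283.71886121  39.97153025] [0.5697 0.2057 0.06  ]
green [  87   61   32   42 1015] [102.45714286  81.5862069 ] [0.4474 0.2096 0.092 ]
jar [ 523  197   53   99 1472] [540.69836957 240.72486413] [0.7418 0.0374 0.086 ]
jar [ 118  240   55   57 2257] [145.26362428 268.31723527] [0.4327 0.0695 0.086 ]
```

Wrist view: the block's slot is at (322,155) and its round hole at (321,257), giving an origin of (0.572, 0.077) and yaw of -11°. The tool is already over it, so I turn 1° and descend to grip.

Request:
{"name": "step_arm", "arguments": {"increments": [{"x": -1,"y": 0,"z": 35,"wx": 0,"wy": 0,"wz": 1,"claw": 85},{"x": 0,"y": 0,"z": 35,"wx": 0,"wy": 0,"wz": 0,"claw": 85},{"x": 0,"y": 0,"z": 30,"wx": 0,"wy": 0,"wz": 0,"claw": 85},{"x": 0,"y": 0,"z": 15,"wx": 0,"wy": 0,"wz": 0,"claw": 70},{"x": 0,"y": 0,"z": 0,"wx": 0,"wy": 0,"wz": 0,"claw": 60},{"x": 0,"y": 0,"z": 0,"wx": 0,"wy": 0,"wz": 0,"claw": 50},{"x": 0,"y": 0,"z": 0,"wx": 0,"wy": 0,"wz": 0,"claw": 45},{"x": 0,"y": 0,"z": 0,"wx": 0,"wy": 0,"wz": 0,"claw": 40},{"x": 0,"y": 0,"z": 0,"wx": 0,"wy": 0,"wz": 0,"claw": 40}], "newtons": 60}}

```text
clock: 3.92
position: [0.573, 0.0769, 0.1866]
ee_rot: [0.772, 0.636, 0.0, 0.0]
wrist_force: [-1.3, -0.5, 1.4]
grip_width: 0.64
```

Request:
{"name": "step_arm", "arguments": {"increments": [{"x": 0,"y": 0,"z": -20,"wx": 0,"wy": 0,"wz": 0,"claw": 40},{"x": 0,"y": 0,"z": -50,"wx": 0,"wy": 0,"wz": 0,"claw": 40},{"x": 0,"y": 0,"z": -50,"wx": 0,"wy": 0,"wz": -5.5,"claw": 40},{"x": 0,"y": 0,"z": -30,"wx": 0,"wy": 0,"wz": -5.5,"claw": 40},{"x": -55,"y": -8,"z": 0,"wx": 0,"wy": 0,"wz": 0,"claw": 40},{"x": -55,"y": -8,"z": 0,"wx": 0,"wy": 0,"wz": 0,"claw": 40},{"x": -55,"y": -8,"z": 0,"wx": 0,"wy": 0,"wz": 0,"claw": 40},{"x": -55,"y": -8,"z": 0,"wx": 0,"wy": 0,"wz": 0,"claw": 40},{"x": -55,"y": -8,"z": 0,"wx": 0,"wy": 0,"wz": 0,"claw": 40},{"x": -55,"y": -8,"z": 0,"wx": 0,"wy": 0,"wz": 0,"claw": 40}]}}

```text
clock: 5.18
position: [0.5237, -0.2547, 0.3368]
ee_rot: [0.707, 0.707, 0.0, 0.0]
wrist_force: [1.1, -0.0, -4.8]
grip_width: 0.642
```

Request:
{"name": "step_arm", "arguments": {"increments": [{"x": -55,"y": -8,"z": 0,"wx": 0,"wy": 0,"wz": 0,"claw": 40},{"x": -55,"y": -8,"z": 0,"wx": 0,"wy": 0,"wz": 0,"claw": 40},{"x": -35,"y": -8,"z": 0,"wx": 0,"wy": 0,"wz": 0,"claw": 40},{"x": 0,"y": 0,"z": 0,"wx": 0,"wy": 0,"wz": 0,"claw": 40},{"x": 0,"y": 0,"z": 0,"wx": 0,"wy": 0,"wz": 0,"claw": 40}]}}

```text
clock: 5.8
position: [0.5002, -0.3977, 0.336]
ee_rot: [0.707, 0.707, 0.0, -0.0]
wrist_force: [0.2, 0.1, -3.5]
grip_width: 0.642
```

Run:
```python
from h import *
f=grab('wrist','w3'); s=f['s']; M=R.from_quat(s['ee_rot']).as_matrix()
print(s['clock'],s['position'],M.round(3),s['q'],s['grip_width'],s['wrist_force'])
for p in [(.5,-.233,.084),(.5,-.321,.084)]: print(proj(f,p))
im=cv2.imread('pics/w3.png'); cv2.imwrite('pics/w3v.png',cv2.resize(im[40:360,180:560],(760,640))[:600])
```

```text
5.8 [ 0.50016512 -0.39774686  0.33597236] [[ 0.001  1.    -0.   ]
 [ 1.    -0.001  0.001]
 [ 0.001 -0.    -1.   ]] [-7.95251916e-01  3.07244638e-01  1.55379620e+00  4.77013043e-04
  1.28118787e+00 -7.94380167e-01] 0.6417725009227819 [ 0.22469986  0.12104236 -3.47375867]
[319.75364494  -7.43568852]
[319.96888619 110.48054719]
```

View pics/w3v.png

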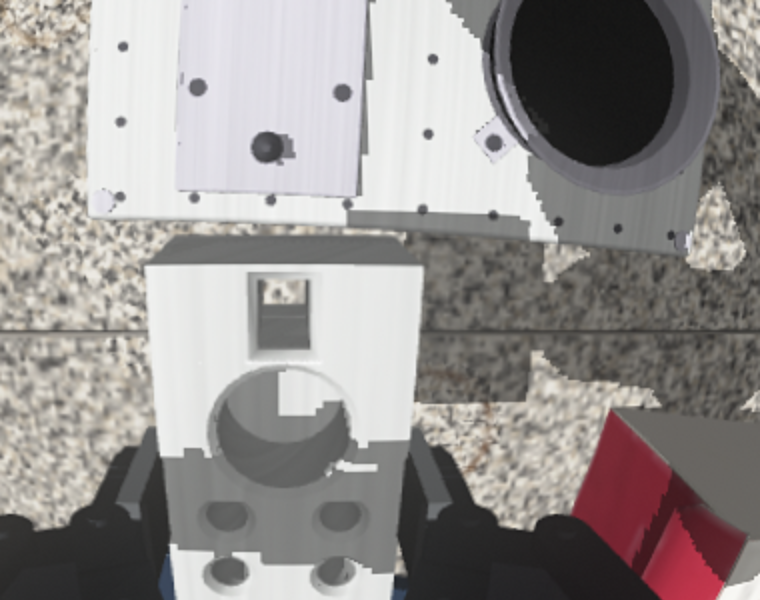

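The picture shows the held block, square in the jaws, with its slot end up. The seat's round pin is at full-image (313,113) and the diamond is just out of view. I shift 20 mm to see both.

Request:
{"name": "step_arm", "arguments": {"increments": [{"x": 20,"y": 0,"z": 0,"wx": 0,"wy": 0,"wz": 0,"claw": 40},{"x": 0,"y": 0,"z": 0,"wx": 0,"wy": 0,"wz": 0,"claw": 40},{"x": 0,"y": 0,"z": 0,"wx": 0,"wy": 0,"wz": 0,"claw": 40}]}}

```text
clock: 6.22
position: [0.5007, -0.3771, 0.336]
ee_rot: [0.707, 0.707, -0.0, 0.0]
wrist_force: [-0.7, 0.0, -3.2]
grip_width: 0.637
```

Run:
```python
from h import *
f=grab('wrist','w4'); s=f['s']
print(s['clock'],s['position'],R.from_quat(s['ee_rot']).as_matrix().round(4).tolist())
im=cv2.imread('pics/w4.png'); cv2.imwrite('pics/w4v.png',cv2.resize(im[0:200,220:420],(600,600),interpolation=cv2.INTER_CUBIC))
```

```text
6.225 [ 0.50074503 -0.37705602  0.33597233] [[-0.0011, 1.0, 0.0002], [1.0, 0.0011, -0.0004], [-0.0004, 0.0002, -1.0]]
```

View pics/w4v.png

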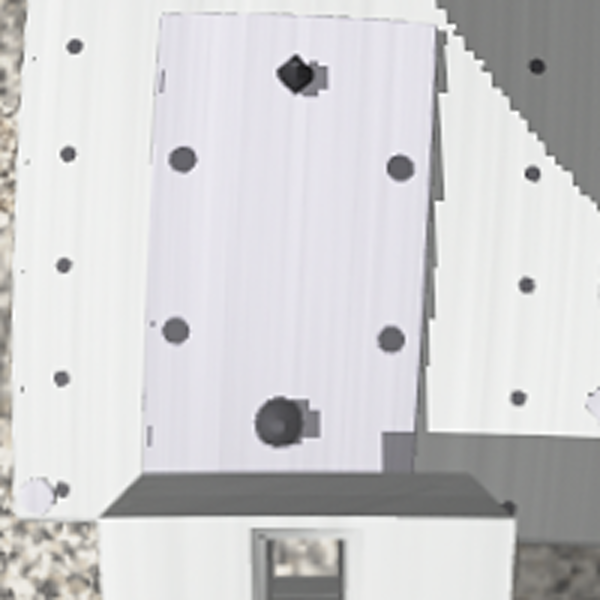

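Run:
```python
from h import *
f=load('w4'); g=lambda u,v,z:onz(f,220+u/3,v/3,z)
P=[g(*p,.07) for p in [(183,160),(400,168),(391,339),(176,330)]]
print('screws',np.mean(P,0),[ (P[0]-P[3]).round(4),(P[1]-P[2]).round(4),(P[1]-P[0]).round(4),(P[2]-P[3]).round(4)])
for z in (.07,.077,.084): print('dia',g(295,74,z),'rnd',g(279,422,z),'mid',(g(295,74,z)+g(279,422,z))/2, 'yaw',np.degrees(np.arctan2(-(g(295,74,z)-g(279,422,z))[0],.088)))
f=load('w3');T=f['s']['position']; zt=T[2]-.1866+.036
h=lambda u,v:onz(f,180+u/2,40+v/2,zt)
print('TCP',T); s=h(284.5,316);b=h(281.5,427)
print('slot-T',s-T,'bore-T',b-T,'corners',h(146,266)-T,h(422,266)-T)
# small bores
print(h(226,516)-T,h(340,516)-T,h(227,573)-T,h(333,574)-T)
```

```text
screws [ 0.4973038 -0.2794683  0.07     ] [array([0.0021, 0.0436, 0.    ]), array([0.002 , 0.0438, 0.    ]), array([ 0.0538, -0.0023,  0.    ]), array([ 0.0539, -0.0025,  0.    ])]
dia [ 0.49920518 -0.23429137  0.07      ] rnd [ 0.49513116 -0.323913    0.07      ] mid [ 0.49716817 -0.27910219  0.07      ] yaw -2.6506550706688135
dia [ 0.49927085 -0.23613789  0.077     ] rnd [ 0.49531804 -0.32309305  0.077     ] mid [ 0.49729444 -0.27961547  0.077     ] yaw -2.57189868839979
dia [ 0.49933652 -0.23798442  0.084     ] rnd [ 0.49550492 -0.32227309  0.084     ] mid [ 0.49742072 -0.28012875  0.084     ] yaw -2.493132579659873
TCP [ 0.50016512 -0.39774686  0.33597236]
slot-T [ 0.00111895  0.04353627 -0.1506    ] bore-T [ 0.00044629  0.01829433 -0.1506    ] corners [-0.02675078  0.05417939 -0.1506    ] [ 0.02883739  0.05408679 -0.1506    ]
[-0.01270719 -0.00569149 -0.1506    ] [ 0.01417419 -0.00574365 -0.1506    ] [-0.01334954 -0.02375258 -0.1506    ] [ 0.01325757 -0.02410254 -0.1506    ]
```

Seat: centre (0.4973, -0.2795), yaw -2.6°. Block relative to the TCP: +0.6 mm in x, about 0 in y. I move over the seat, turn and lower.

Request:
{"name": "step_arm", "arguments": {"increments": [{"x": 40,"y": -2,"z": 0,"wx": 0,"wy": 0,"wz": 0,"claw": 40},{"x": 40,"y": -2,"z": 0,"wx": 0,"wy": 0,"wz": 0,"claw": 40},{"x": 17.5,"y": 0,"z": 0,"wx": 0,"wy": 0,"wz": 2.4,"claw": 40},{"x": 0,"y": 0,"z": 20,"wx": 0,"wy": 0,"wz": 0,"claw": 40},{"x": 0,"y": 0,"z": 20,"wx": 0,"wy": 0,"wz": 0,"claw": 40},{"x": 0,"y": 0,"z": 15,"wx": 0,"wy": 0,"wz": 0,"claw": 40},{"x": 0,"y": 0,"z": 0,"wx": 0,"wy": 0,"wz": 0,"claw": 40},{"x": 0,"y": 0,"z": 0,"wx": 0,"wy": 0,"wz": 0,"claw": 40}]}}

```text
clock: 7.28
position: [0.4965, -0.2811, 0.2808]
ee_rot: [0.722, 0.692, 0.0, 0.0]
wrist_force: [-0.3, -1.0, -3.4]
grip_width: 0.641
```

Run:
```python
from h import *
s=r.observe();print(s['position'],R.from_quat(s['ee_rot']).as_matrix().round(4).tolist(),s['wrist_force'])
```

```text
[ 0.49654202 -0.28113061  0.28079336] [[0.0428, 0.9991, 0.0002], [0.9991, -0.0428, -0.0002], [-0.0002, 0.0002, -1.0]] [-0.28717747 -0.96974558 -3.42581485]
```

Request:
{"name": "step_arm", "arguments": {"increments": [{"x": 1.5,"y": 0,"z": 0,"wx": 0,"wy": 0,"wz": 0,"claw": 40},{"x": 0,"y": 0,"z": 8,"wx": 0,"wy": 0,"wz": 0,"claw": 40},{"x": 0,"y": 0,"z": 3,"wx": 0,"wy": 0,"wz": 0,"claw": 40},{"x": 0,"y": 0,"z": 3,"wx": 0,"wy": 0,"wz": 0,"claw": 40},{"x": 0,"y": 0,"z": 2,"wx": 0,"wy": 0,"wz": 0,"claw": 40},{"x": 0,"y": 0,"z": 0,"wx": 0,"wy": 0,"wz": 0,"claw": 40},{"x": 0,"y": 0,"z": 0,"wx": 0,"wy": 0,"wz": 0,"claw": 40}]}}

```text
clock: 8.15
position: [0.4965, -0.2791, 0.2648]
ee_rot: [0.722, 0.692, 0.0, 0.0]
wrist_force: [-0.1, 0.6, -4.1]
grip_width: 0.642
```

Request:
{"name": "step_arm", "arguments": {"increments": [{"x": 0,"y": 0,"z": 2,"wx": 0,"wy": 0,"wz": 0,"claw": 40},{"x": 0,"y": 0,"z": 2,"wx": 0,"wy": 0,"wz": 0,"claw": 40},{"x": 0,"y": 0,"z": 2,"wx": 0,"wy": 0,"wz": 0,"claw": 40},{"x": 0,"y": 0,"z": 1,"wx": 0,"wy": 0,"wz": 0,"claw": 40},{"x": 0,"y": 0,"z": 0,"wx": 0,"wy": 0,"wz": 0,"claw": 40}]}}

```text
clock: 8.78
position: [0.4964, -0.2791, 0.2576]
ee_rot: [0.722, 0.692, -0.0, -0.0]
wrist_force: [-0.1, -0.1, -4.9]
grip_width: 0.644
```

Request:
{"name": "step_arm", "arguments": {"increments": [{"x": 0,"y": 0,"z": 1,"wx": 0,"wy": 0,"wz": 0,"claw": 40},{"x": 0,"y": 0,"z": 1,"wx": 0,"wy": 0,"wz": 0,"claw": 40},{"x": 0,"y": 0,"z": 0,"wx": 0,"wy": 0,"wz": 0,"claw": 40}]}}

```text
clock: 9.15
position: [0.4966, -0.2792, 0.2565]
ee_rot: [0.722, 0.692, -0.0, 0.0]
wrist_force: [-3.1, 1.6, 4.6]
grip_width: 0.638
```

Contact came at TCP z 0.2565, which is the expected home height. Release and back away.

Request:
{"name": "step_arm", "arguments": {"increments": [{"x": 0,"y": 0,"z": 0,"wx": 0,"wy": 0,"wz": 0,"claw": 60},{"x": 0,"y": 0,"z": 0,"wx": 0,"wy": 0,"wz": 0,"claw": 72},{"x": 0,"y": 0,"z": 0,"wx": 0,"wy": 0,"wz": 0,"claw": 75},{"x": 0,"y": 0,"z": -15,"wx": 0,"wy": 0,"wz": 0,"claw": 75},{"x": 0,"y": 0,"z": -40,"wx": 0,"wy": 0,"wz": 0,"claw": 75},{"x": 0,"y": 0,"z": -45,"wx": 0,"wy": 0,"wz": 0,"claw": 75},{"x": 0,"y": 0,"z": 0,"wx": 0,"wy": 0,"wz": 0,"claw": 75},{"x": 0,"y": 0,"z": 0,"wx": 0,"wy": 0,"wz": 0,"claw": 75}]}}

```text
clock: 10.15
position: [0.4964, -0.279, 0.3563]
ee_rot: [0.722, 0.692, 0.0, 0.0]
wrist_force: [0.1, -0.2, -0.4]
grip_width: 0.878
```

Run:
```python
from h import *
f=grab('wrist','w5'); s=f['s']
print(s['clock'],s['position'],R.from_quat(s['ee_rot']).as_matrix().round(4).tolist())
im=cv2.imread('pics/w5.png'); cv2.imwrite('pics/w5v.png',cv2.resize(im[80:380,170:570],(800,600),interpolation=cv2.INTER_CUBIC))
```

```text
10.15 [ 0.49641452 -0.27903764  0.35631198] [[0.0424, 0.9991, 0.0007], [0.9991, -0.0424, -0.0006], [-0.0006, 0.0008, -1.0]]
```

View pics/w5v.png

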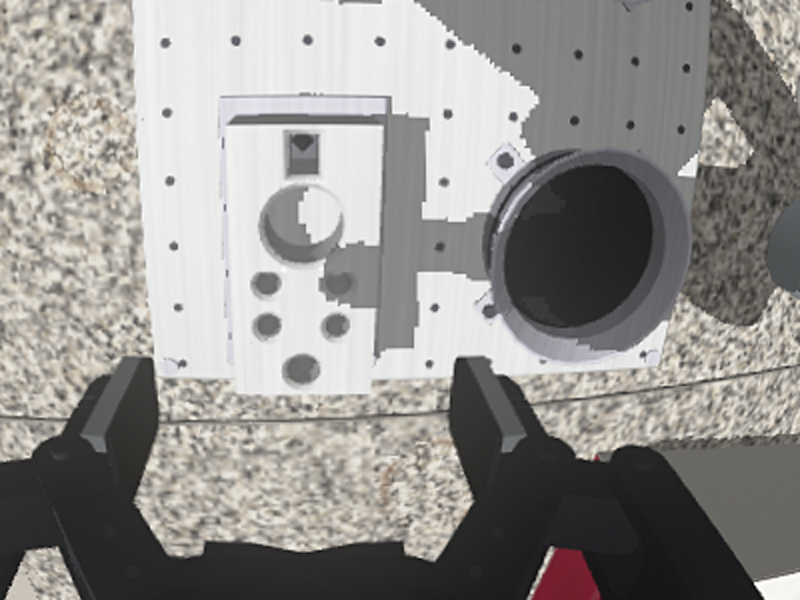

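The block lies flat on the seat, with the pins visible in both holes: the diamond at (302,145) and the round one at (300,370). Now the vial.

Request:
{"name": "step_arm", "arguments": {"increments": [{"x": 54,"y": 5.8,"z": 0,"wx": 0,"wy": 0,"wz": 0,"claw": 60},{"x": 54,"y": 5.8,"z": 0,"wx": 0,"wy": 0,"wz": 0,"claw": 60},{"x": 54,"y": 5.8,"z": 0,"wx": 0,"wy": 0,"wz": 0,"claw": 60},{"x": 54,"y": 5.8,"z": 0,"wx": 0,"wy": 0,"wz": 0,"claw": 60},{"x": 54,"y": 5.8,"z": 0,"wx": 0,"wy": 0,"wz": 0,"claw": 60},{"x": 54,"y": 5.8,"z": 0,"wx": 0,"wy": 0,"wz": 0,"claw": 60},{"x": 54,"y": 5.8,"z": 5,"wx": 0,"wy": 0,"wz": 0,"claw": 60},{"x": 54,"y": 5.8,"z": 10,"wx": 0,"wy": 0,"wz": 0,"claw": 60},{"x": 54,"y": 5.8,"z": 10,"wx": 0,"wy": 0,"wz": 0,"claw": 60},{"x": 0,"y": 0,"z": 0,"wx": 0,"wy": 0,"wz": 0,"claw": 60}]}}

```text
clock: 11.45
position: [0.5681, 0.2076, 0.3277]
ee_rot: [0.72, 0.694, -0.002, -0.002]
wrist_force: [-0.2, -0.2, 0.5]
grip_width: 0.704
```

```bash
cat > see.py <<'E'
from h import *
import sys
def blobs(f):
    im=f['image'].astype(int); R_,G,B=im[...,0],im[...,1],im[...,2]
    for n,m,z in [('vial',(R_>120)&(G<90)&(B<90),.06),('green',(G>R_+40)&(G>B+15),.092),('jar',(B>R_+50)&(B>G+35),.086),('dark',(R_<70)&(G<55)&(B<55)&(R_>G),.104)]:
        k,l,st,c=cv2.connectedComponentsWithStats(m.astype('uint8'))
        for i in range(1,k):
            if st[i,4]>250:
                print(n,st[i],c[i].round(1),'top@',onz(f,*c[i],z).round(4))
f=grab('wrist',sys.argv[1]); s=f['s']
print(s['clock'],s['position'],R.from_quat(s['ee_rot']).as_matrix().round(4).tolist()); blobs(f)
E
python3 see.py w6
python3 - <<'E'
from h import *
f=load('w5'); print('bore',onz(f,320.5,191.5,.106))
E
```

```text
11.45 [0.56807672 0.20755204 0.32766035] [[0.0378, 0.9993, -0.0048], [0.9993, -0.0378, -0.0002], [-0.0004, -0.0048, -1.0]]
vial [313 192  23  26 277] [323.6 206.9] top@ [0.5693 0.207  0.06  ]
vial [  0 270  40  21 418] [ 19.3 280. ] top@ [0.1217 0.1091 0.06  ]
vial [ 40 341  39  21 289] [ 58.1 350.6] top@ [ 0.1345 -0.023   0.06  ]
jar [ 293    0   22   75 1540] [303.3  37.2] top@ [0.5606 0.3354 0.086 ]
jar [528 105  48  21 535] [552.4 112.1] top@ [0.7599 0.2904 0.086 ]
jar [577 105  25  28 439] [587.9 115.9] top@ [0.8075 0.2918 0.086 ]
jar [535 146  46  27 493] [558.3 157.5] top@ [0.7714 0.2524 0.086 ]
jar [583 157  29  22 356] [593.6 166.7] top@ [0.8239 0.2456 0.086 ]
jar [494 305  39  22 346] [514.2 315.4] top@ [0.7597 0.0914 0.086 ]
dark [ 135   21   76   55 2502] [177.1  52.1] top@ [0.4781 0.3323 0.104 ]
dark [ 92  96  24  32 407] [106.5 110.4] top@ [0.4143 0.302  0.104 ]
dark [  20  166  112   94 4621] [ 83.8 207.2] top@ [0.3706 0.2287 0.104 ]
dark [243 255  22  72 628] [254.6 288.5] top@ [0.5153 0.1586 0.104 ]
dark [379 255  24  73 762] [388.4 289.4] top@ [0.6164 0.1542 0.104 ]
dark [ 19 263  63  98 459] [ 55.3 309.7] top@ [0.2623 0.1094 0.104 ]
dark [   0  289   50   97 3216] [ 19.3 332.3] top@ [0.1222 0.0445 0.104 ]
dark [ 124  299   77  101 2215] [164.4 347.6] top@ [0.4114 0.0839 0.104 ]
bore [ 0.49746051 -0.2617162   0.106     ]
```

Request:
{"name": "step_arm", "arguments": {"increments": [{"x": -1,"y": 2,"z": 35,"wx": 0,"wy": 0,"wz": 0,"claw": 60},{"x": 0,"y": 0,"z": 35,"wx": 0,"wy": 0,"wz": 0,"claw": 60},{"x": 0,"y": 0,"z": 35,"wx": 0,"wy": 0,"wz": 0,"claw": 60},{"x": 0,"y": 0,"z": 19.5,"wx": 0,"wy": 0,"wz": 0,"claw": 50},{"x": 0,"y": 0,"z": 0,"wx": 0,"wy": 0,"wz": 0,"claw": 40},{"x": 0,"y": 0,"z": 0,"wx": 0,"wy": 0,"wz": 0,"claw": 30},{"x": 0,"y": 0,"z": 0,"wx": 0,"wy": 0,"wz": 0,"claw": 20},{"x": 0,"y": 0,"z": 0,"wx": 0,"wy": 0,"wz": 0,"claw": 15},{"x": 0,"y": 0,"z": 0,"wx": 0,"wy": 0,"wz": 0,"claw": 15},{"x": 0,"y": 0,"z": 0,"wx": 0,"wy": 0,"wz": 0,"claw": 15}], "newtons": 30}}

```text
clock: 12.75
position: [0.572, 0.2034, 0.2079]
ee_rot: [0.722, 0.692, 0.001, 0.001]
wrist_force: [-1.0, -0.8, 5.9]
grip_width: 0.23
```

Run:
```python
from h import *
f=grab('wrist','w7'); s=f['s']
print(s['position'],R.from_quat(s['ee_rot']).as_matrix().round(4).tolist(),s['wrist_force'],s['moment'],s['grip_width'],s['q'],s['dq'])
im=cv2.imread('pics/w7.png'); cv2.imwrite('pics/w7v.png',cv2.resize(im[150:400,190:490],(720,600),interpolation=cv2.INTER_CUBIC))
```

```text
[0.57196731 0.20337088 0.20786952] [[0.0423, 0.9991, 0.0027], [0.9991, -0.0423, 0.0005], [0.0006, 0.0027, -1.0]] [-1.02953555 -0.77681076  5.88541324] [-0.06119318  0.0748856   0.01969316] 0.23036624408963446 [ 2.11810316e-01  3.89818572e-01  1.71403073e+00 -1.36292402e-04
  1.03500764e+00  2.54160115e-01] [ 0.00143708 -0.00049233  0.0007181  -0.0005641   0.0009948   0.00283851]
```

View pics/w7v.png

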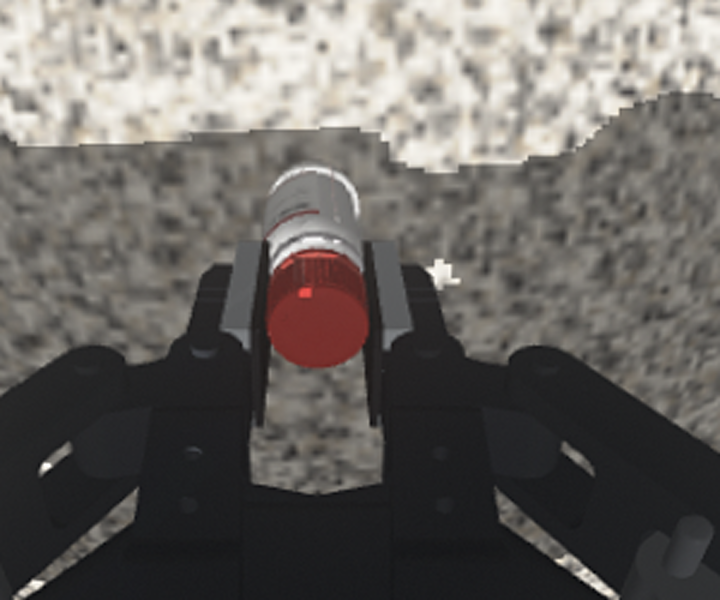

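The vial is held by its cap, 20 mm wide and centred between the pads at (318,310) in the crop. I lift it and carry it to the bore.

Request:
{"name": "step_arm", "arguments": {"increments": [{"x": 0,"y": 0,"z": -10,"wx": 0,"wy": 0,"wz": 0,"claw": 15},{"x": 0,"y": 0,"z": -50,"wx": 0,"wy": 0,"wz": 0,"claw": 15},{"x": 0,"y": 0,"z": -50,"wx": 0,"wy": 0,"wz": 0,"claw": 15},{"x": -20,"y": 0,"z": -40,"wx": 0,"wy": 0,"wz": 0,"claw": 15},{"x": -55,"y": -8,"z": 0,"wx": 0,"wy": 0,"wz": 0,"claw": 15},{"x": -55,"y": -8,"z": 0,"wx": 0,"wy": 0,"wz": 0,"claw": 15},{"x": -55,"y": -8,"z": 0,"wx": 0,"wy": 0,"wz": 0,"claw": 15},{"x": -55,"y": -8,"z": 0,"wx": 0,"wy": 0,"wz": 0,"claw": 15},{"x": -55,"y": -8,"z": 0,"wx": 0,"wy": 0,"wz": 0,"claw": 15},{"x": -55,"y": -8,"z": 0,"wx": 0,"wy": 0,"wz": 0,"claw": 15}]}}

```text
clock: 14.05
position: [0.5077, -0.146, 0.3567]
ee_rot: [0.722, 0.692, 0.0, 0.0]
wrist_force: [1.1, -0.6, -0.1]
grip_width: 0.226
```

Request:
{"name": "step_arm", "arguments": {"increments": [{"x": -55,"y": -6,"z": 0,"wx": 0,"wy": 0,"wz": 0,"claw": 15},{"x": -50,"y": 0,"z": 0,"wx": 0,"wy": 0,"wz": 0,"claw": 15},{"x": -13,"y": 0,"z": 0,"wx": 0,"wy": 0,"wz": 0,"claw": 15},{"x": 0,"y": 0,"z": 0,"wx": 0,"wy": 0,"wz": 0,"claw": 15},{"x": 0,"y": 0,"z": 0,"wx": 0,"wy": 0,"wz": 0,"claw": 15},{"x": 0,"y": 0,"z": 0,"wx": 0,"wy": 0,"wz": 0,"claw": 15}]}}

```text
clock: 14.8
position: [0.4977, -0.2607, 0.3562]
ee_rot: [0.721, 0.693, 0.0, -0.0]
wrist_force: [0.9, -0.2, 0.1]
grip_width: 0.229
```

Run:
```python
from h import *
f=load('w7'); print('cap-T before',onz(f,322.5,283.3,.06)-f['s']['position'])
f=grab('wrist','w8'); s=f['s']
print(s['clock'],s['position'],R.from_quat(s['ee_rot']).as_matrix().round(4).tolist(),s['wrist_force'],s['grip_width'])
im=cv2.imread('pics/w8.png'); cv2.imwrite('pics/w8v.png',cv2.resize(im[80:360,170:470],(642,600),interpolation=cv2.INTER_CUBIC))
```

```text
cap-T before [ 0.00182595  0.00450124 -0.14786952]
14.8 [ 0.49768653 -0.26069469  0.35621476] [[0.0405, 0.9992, -0.0001], [0.9992, -0.0405, 0.0004], [0.0004, -0.0001, -1.0]] [ 0.87810429 -0.22485059  0.12341775] 0.2291566062394161
```

View pics/w8v.png

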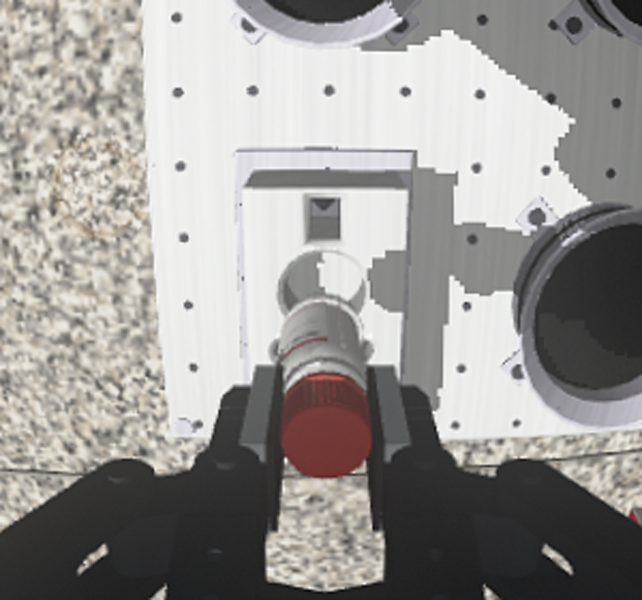

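Run:
```python
from h import *
f=load('w8');T=f['s']['position'];k=300/642
g=lambda u,v,z:onz(f,170+u*k,80+v*k,z)
print('cap',g(326,430,T[2]-.148),'foot far edge',g(322,298,T[2]-.2079),'foot L/R', g(278,345,T[2]-.2079)[0],g(366,345,T[2]-.2079)[0])
print('bore far edge',g(323,250,.106),'L,R',g(278,290,.106)[0],g(368,290,.106)[0])
```

```text
cap [ 0.49906765 -0.25501937  0.20821476] foot far edge [ 0.49835146 -0.24863781  0.14831476] foot L/R 0.48472687875845505 0.5107052695132555
bore far edge [ 0.49864442 -0.24722339  0.106     ] L,R 0.4821018898229038 0.5139479755243755
```

Request:
{"name": "step_arm", "arguments": {"increments": [{"x": -2,"y": 0,"z": 15,"wx": 0,"wy": 0,"wz": 0,"claw": 15},{"x": 0,"y": 0,"z": 15,"wx": 0,"wy": 0,"wz": 0,"claw": 15},{"x": 0,"y": 0,"z": 8,"wx": 0,"wy": 0,"wz": 0,"claw": 15},{"x": 0,"y": 0,"z": 4,"wx": 0,"wy": 0,"wz": 0,"claw": 15},{"x": 0,"y": 0,"z": 4,"wx": 0,"wy": 0,"wz": 0,"claw": 15},{"x": 0,"y": 0,"z": 4,"wx": 0,"wy": 0,"wz": 0,"claw": 15},{"x": 0,"y": 0,"z": 0,"wx": 0,"wy": 0,"wz": 0,"claw": 15}]}}

```text
clock: 15.72
position: [0.4972, -0.2641, 0.306]
ee_rot: [0.722, 0.692, -0.0, -0.0]
wrist_force: [-0.0, 0.7, 0.3]
grip_width: 0.229
```

Request:
{"name": "step_arm", "arguments": {"increments": [{"x": 0.5,"y": 0,"z": 4,"wx": 0,"wy": 0,"wz": 0,"claw": 15},{"x": 0,"y": 0,"z": 4,"wx": 0,"wy": 0,"wz": 0,"claw": 15},{"x": 0,"y": 0,"z": 3,"wx": 0,"wy": 0,"wz": 0,"claw": 15},{"x": 0,"y": 0,"z": 2,"wx": 0,"wy": 0,"wz": 0,"claw": 15},{"x": 0,"y": 0,"z": 1,"wx": 0,"wy": 0,"wz": 0,"claw": 15},{"x": 0,"y": 0,"z": 0,"wx": 0,"wy": 0,"wz": 0,"claw": 15}]}}

```text
clock: 16.48
position: [0.4973, -0.2636, 0.2922]
ee_rot: [0.722, 0.692, -0.0, -0.0]
wrist_force: [-0.7, 0.1, -0.7]
grip_width: 0.227
```

Request:
{"name": "step_arm", "arguments": {"increments": [{"x": 0,"y": 0,"z": 1,"wx": 0,"wy": 0,"wz": 0,"claw": 15},{"x": 0,"y": 0,"z": 1,"wx": 0,"wy": 0,"wz": 0,"claw": 15},{"x": 0,"y": 0,"z": 0.5,"wx": 0,"wy": 0,"wz": 0,"claw": 15},{"x": 0,"y": 0,"z": 0,"wx": 0,"wy": 0,"wz": 0,"claw": 15}]}}

```text
clock: 16.98
position: [0.4974, -0.2637, 0.29]
ee_rot: [0.722, 0.692, -0.0, 0.0]
wrist_force: [-0.3, 0.2, 2.2]
grip_width: 0.231
```

Request:
{"name": "step_arm", "arguments": {"increments": [{"x": 0,"y": 0,"z": 0,"wx": 0,"wy": 0,"wz": 0,"claw": 24},{"x": 0,"y": 0,"z": 0,"wx": 0,"wy": 0,"wz": 0,"claw": 34},{"x": 0,"y": 0,"z": 0,"wx": 0,"wy": 0,"wz": 0,"claw": 44},{"x": 0,"y": 0,"z": 0,"wx": 0,"wy": 0,"wz": 0,"claw": 44},{"x": 0,"y": 0,"z": -10,"wx": 0,"wy": 0,"wz": 0,"claw": 50},{"x": 0,"y": 0,"z": -40,"wx": 0,"wy": 0,"wz": 0,"claw": 60},{"x": 0,"y": 0,"z": -40,"wx": 0,"wy": 0,"wz": 0,"claw": 80},{"x": 30,"y": 0,"z": -20,"wx": 0,"wy": 0,"wz": 0,"claw": 85},{"x": 0,"y": 0,"z": 0,"wx": 0,"wy": 0,"wz": 0,"claw": 85},{"x": 0,"y": 0,"z": 0,"wx": 0,"wy": 0,"wz": 0,"claw": 85}]}}

```text
clock: 18.23
position: [0.4985, -0.2337, 0.3995]
ee_rot: [0.722, 0.692, -0.0, 0.0]
wrist_force: [-0.0, -0.3, -0.5]
grip_width: 0.997
```

Run:
```python
from h import *
f=grab('wrist','w9'); s=f['s']
print(s['clock'],s['position'],R.from_quat(s['ee_rot']).as_matrix().round(4).tolist(),s['wrist_force'],s['grip_width'])
for p in [(.5037,-.1396,.1),(.6275,-.1452,.1)]: print(proj(f,p))
im=cv2.imread('pics/w9.png'); cv2.imwrite('pics/w9v.png',cv2.resize(im[0:300,170:570],(800,600),interpolation=cv2.INTER_CUBIC))
```

```text
18.225 [ 0.4984513  -0.23371494  0.39954832] [[0.042, 0.9991, -0.0002], [0.9991, -0.042, -0.0003], [-0.0003, -0.0002, -1.0]] [-0.01280741 -0.3172851  -0.51058027] 0.9967292042349214
[322.00140971  88.99843985]
[458.49226314  96.77713546]
```

View pics/w9v.png

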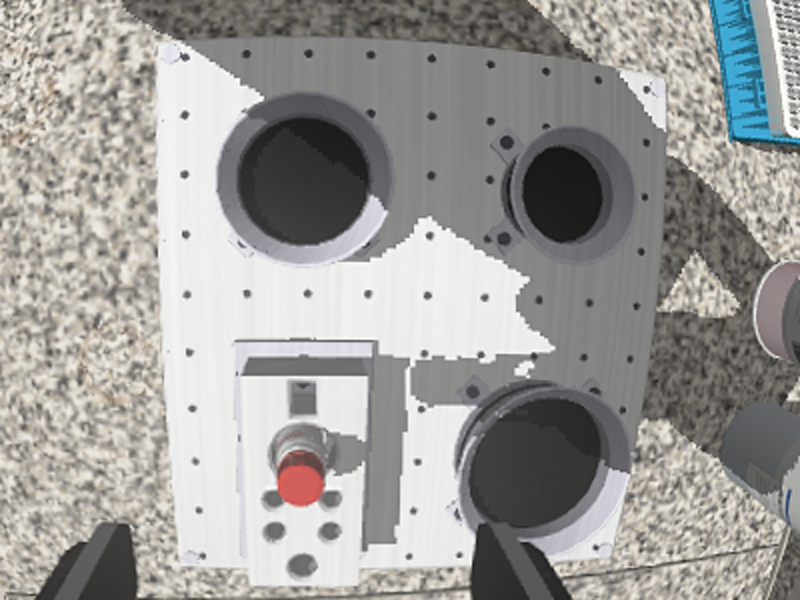

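The vial stands upright in the large bore at (300,478) in the crop. The jar_cup mouth is centred at (304,178) and the bottle_cup mouth at (572,194), both within about 2 mm of the prediction. Next the jar.

Request:
{"name": "step_arm", "arguments": {"increments": [{"x": 50,"y": -13,"z": 0,"wx": 0,"wy": 0,"wz": 0,"claw": 85},{"x": 50,"y": -13,"z": 0,"wx": 0,"wy": 0,"wz": 0,"claw": 85},{"x": 50,"y": -13,"z": 0,"wx": 0,"wy": 0,"wz": 0,"claw": 85},{"x": 50,"y": -13,"z": 10,"wx": 0,"wy": 0,"wz": 0,"claw": 85},{"x": 50,"y": -13,"z": 10,"wx": 0,"wy": 0,"wz": 0,"claw": 85},{"x": 50,"y": -14,"z": 10,"wx": 0,"wy": 0,"wz": 0,"claw": 85},{"x": 0,"y": 0,"z": 10,"wx": 0,"wy": 0,"wz": 0,"claw": 85},{"x": 0,"y": 0,"z": 0,"wx": 0,"wy": 0,"wz": 0,"claw": 85},{"x": 0,"y": 0,"z": 0,"wx": 0,"wy": 0,"wz": 0,"claw": 85}]}}

```text
clock: 19.4
position: [0.4329, 0.0682, 0.3597]
ee_rot: [0.723, 0.691, -0.0, 0.0]
wrist_force: [0.9, -0.3, 0.7]
grip_width: 0.998
```

```bash
python3 see.py w10
```

```text
19.4 [0.43289174 0.06819366 0.35970891] [[0.0443, 0.999, -0.0002], [0.999, -0.0443, -0.0004], [-0.0004, -0.0002, -1.0]]
green [ 310    9   39   36 1088] [329.3  26.8] top@ [0.4459 0.2093 0.092 ]
jar [602  10  38  20 279] [622.1  21.8] top@ [0.7864 0.2718 0.086 ]
jar [ 287  175   62   58 2820] [317.6 203.1] top@ [0.4305 0.069  0.086 ]
jar [559 201  42  71 776] [573.8 231.7] top@ [0.7157 0.0227 0.086 ]
dark [ 145    0   93   74 3273] [199.3  42.2] top@ [0.3487 0.2052 0.104 ]
dark [ 82 198  30  92 368] [ 94.2 242.3] top@ [0.2056 0.0442 0.104 ]
dark [   0  224   78  118 5464] [ 32.9 272.6] top@ [ 0.0622 -0.0012  0.104 ]
dark [ 146  262  158  138 3656] [221.9 330. ] top@ [ 0.3295 -0.0529  0.104 ]
dark [405 262  26  45 421] [416.1 283.8] top@ [ 0.5147 -0.0045  0.104 ]
dark [ 80 353  48  47 620] [103.2 378.4] top@ [ 0.1042 -0.1788  0.104 ]
```

Request:
{"name": "step_arm", "arguments": {"increments": [{"x": 1,"y": -2,"z": 40,"wx": 0,"wy": 0,"wz": 0,"claw": 85},{"x": 0,"y": 0,"z": 40,"wx": 0,"wy": 0,"wz": 0,"claw": 85},{"x": 0,"y": 0,"z": 40,"wx": 0,"wy": 0,"wz": 0,"claw": 85},{"x": 0,"y": 0,"z": 20,"wx": 0,"wy": 0,"wz": 0,"claw": 85},{"x": 0,"y": 0,"z": 0,"wx": 0,"wy": 0,"wz": 0,"claw": 65},{"x": 0,"y": 0,"z": 0,"wx": 0,"wy": 0,"wz": 0,"claw": 55},{"x": 0,"y": 0,"z": 0,"wx": 0,"wy": 0,"wz": 0,"claw": 45},{"x": 0,"y": 0,"z": 0,"wx": 0,"wy": 0,"wz": 0,"claw": 40},{"x": 0,"y": 0,"z": 0,"wx": 0,"wy": 0,"wz": 0,"claw": 40},{"x": 0,"y": 0,"z": 0,"wx": 0,"wy": 0,"wz": 0,"claw": 40}], "newtons": 35}}

```text
clock: 20.7
position: [0.4313, 0.0705, 0.2211]
ee_rot: [0.722, 0.692, 0.001, 0.001]
wrist_force: [-0.3, -0.7, 6.4]
grip_width: 0.609
```

Request:
{"name": "step_arm", "arguments": {"increments": [{"x": 0,"y": 0,"z": -15,"wx": 0,"wy": 0,"wz": 0,"claw": 40},{"x": 0,"y": 0,"z": -40,"wx": 0,"wy": 0,"wz": 0,"claw": 40},{"x": 0,"y": 0,"z": -40,"wx": 0,"wy": 0,"wz": 0,"claw": 40},{"x": -41,"y": 16,"z": -40,"wx": 0,"wy": 0,"wz": 0,"claw": 40},{"x": -41,"y": 16,"z": 0,"wx": 0,"wy": 0,"wz": 0,"claw": 40},{"x": -41,"y": 16,"z": 0,"wx": 0,"wy": 0,"wz": 0,"claw": 40},{"x": -41,"y": 16,"z": 0,"wx": 0,"wy": 0,"wz": 0,"claw": 40},{"x": -41,"y": 17,"z": 0,"wx": 0,"wy": 0,"wz": 0,"claw": 40},{"x": 0,"y": 0,"z": 0,"wx": 0,"wy": 0,"wz": 0,"claw": 40},{"x": 0,"y": 0,"z": 0,"wx": 0,"wy": 0,"wz": 0,"claw": 40}]}}

```text
clock: 21.95
position: [0.5024, -0.1375, 0.3549]
ee_rot: [0.722, 0.692, 0.0, -0.0]
wrist_force: [0.2, 0.5, -2.1]
grip_width: 0.609
```

Run:
```python
from h import *
f=grab('wrist','w11'); s=f['s']
print(s['clock'],s['position'],R.from_quat(s['ee_rot']).as_matrix().round(4).tolist(),s['wrist_force'],s['grip_width'])
im=cv2.imread('pics/w11.png'); cv2.imwrite('pics/w11v.png',cv2.resize(im[60:360,170:470],(600,600),interpolation=cv2.INTER_CUBIC))
```

```text
21.95 [ 0.50235348 -0.13746679  0.35486761] [[0.0429, 0.9991, -0.0005], [0.9991, -0.0429, 0.0007], [0.0006, -0.0005, -1.0]] [ 0.24608543  0.53859596 -2.14430675] 0.6085336946775252
```

View pics/w11v.png

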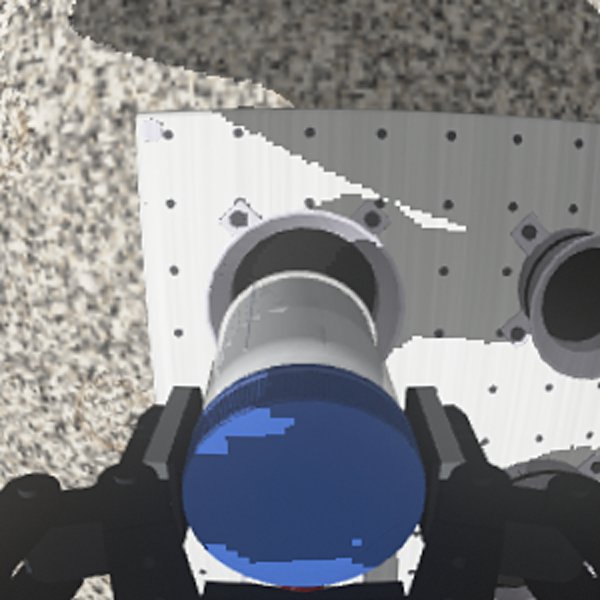

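Run:
```python
from h import *
f=load('w11');g=lambda u,v,z:onz(f,170+u/2,60+v/2,z).round(4)
print('foot far',g(300,272,.1338),g(228,310,.1338),g(376,310,.1338),'mouth far',g(305,211,.1),g(208,292,.1),g(402,292,.1))
```

```text
foot far [ 0.5031 -0.1144  0.1338] [ 0.4788 -0.1264  0.1338] [ 0.5275 -0.1286  0.1338] mouth far [ 0.5054 -0.1013  0.1   ] [ 0.4667 -0.1311  0.1   ] [ 0.5414 -0.1344  0.1   ]
```

Request:
{"name": "step_arm", "arguments": {"increments": [{"x": 0.5,"y": 1,"z": 15,"wx": 0,"wy": 0,"wz": 0,"claw": 40},{"x": 0,"y": 0,"z": 15,"wx": 0,"wy": 0,"wz": 0,"claw": 40},{"x": 0,"y": 0,"z": 10,"wx": 0,"wy": 0,"wz": 0,"claw": 40},{"x": 0,"y": 0,"z": 7,"wx": 0,"wy": 0,"wz": 0,"claw": 40},{"x": 0,"y": 0,"z": 5,"wx": 0,"wy": 0,"wz": 0,"claw": 40},{"x": 0,"y": 0,"z": 5,"wx": 0,"wy": 0,"wz": 0,"claw": 40},{"x": 0,"y": 0,"z": 3,"wx": 0,"wy": 0,"wz": 0,"claw": 40},{"x": 0,"y": 0,"z": 0,"wx": 0,"wy": 0,"wz": 0,"claw": 40},{"x": 0,"y": 0,"z": 0,"wx": 0,"wy": 0,"wz": 0,"claw": 40}]}}

```text
clock: 23.12
position: [0.5038, -0.1373, 0.295]
ee_rot: [0.722, 0.692, 0.0, 0.0]
wrist_force: [0.3, 0.6, -1.5]
grip_width: 0.606
```

Request:
{"name": "step_arm", "arguments": {"increments": [{"x": 0,"y": 0,"z": 2,"wx": 0,"wy": 0,"wz": 0,"claw": 40},{"x": 0,"y": 0,"z": 1,"wx": 0,"wy": 0,"wz": 0,"claw": 40},{"x": 0,"y": 0,"z": 1,"wx": 0,"wy": 0,"wz": 0,"claw": 40},{"x": 0,"y": 0,"z": 0.5,"wx": 0,"wy": 0,"wz": 0,"claw": 40},{"x": 0,"y": 0,"z": 0,"wx": 0,"wy": 0,"wz": 0,"claw": 40}]}}

```text
clock: 23.75
position: [0.5038, -0.1375, 0.2912]
ee_rot: [0.722, 0.692, -0.0, 0.0]
wrist_force: [-3.4, -0.3, 6.3]
grip_width: 0.611
```

Request:
{"name": "step_arm", "arguments": {"increments": [{"x": 0,"y": 0,"z": 0,"wx": 0,"wy": 0,"wz": 0,"claw": 56},{"x": 0,"y": 0,"z": 0,"wx": 0,"wy": 0,"wz": 0,"claw": 66},{"x": 0,"y": 0,"z": 0,"wx": 0,"wy": 0,"wz": 0,"claw": 76},{"x": 0,"y": 0,"z": 0,"wx": 0,"wy": 0,"wz": 0,"claw": 76},{"x": 0,"y": 0,"z": -20,"wx": 0,"wy": 0,"wz": 0,"claw": 78},{"x": 0,"y": 0,"z": -50,"wx": 0,"wy": 0,"wz": 0,"claw": 80},{"x": 0,"y": 0,"z": -45,"wx": 0,"wy": 0,"wz": 0,"claw": 85},{"x": 0,"y": 0,"z": 0,"wx": 0,"wy": 0,"wz": 0,"claw": 85}]}}

```text
clock: 24.75
position: [0.5049, -0.1377, 0.4101]
ee_rot: [0.722, 0.692, 0.002, 0.004]
wrist_force: [-0.3, 0.8, -0.1]
grip_width: 0.994
```

```bash
python3 see.py w12 | grep -E "^[0-9]|jar"
```

```text
24.75 [ 0.5048617  -0.13774238  0.4100585 ] [[0.0424, 0.9991, 0.008], [0.9991, -0.0423, -0.0036], [-0.0032, 0.0082, -1.0]]
jar [523  65  18  45 441] [531.2  92.4] top@ [ 0.7428 -0.0372  0.086 ]
jar [ 282  180   66   64 3273] [314.2 211.6] top@ [ 0.5    -0.1634  0.086 ]
```

Request:
{"name": "step_arm", "arguments": {"increments": [{"x": 54,"y": -10,"z": 0,"wx": 0,"wy": 0,"wz": 0,"claw": 85},{"x": 54,"y": -10,"z": 0,"wx": 0,"wy": 0,"wz": 0,"claw": 85},{"x": 54,"y": -10,"z": 0,"wx": 0,"wy": 0,"wz": 0,"claw": 85},{"x": 54,"y": -10,"z": 0,"wx": 0,"wy": 0,"wz": 0,"claw": 85},{"x": 54,"y": -10,"z": 0,"wx": 0,"wy": 0,"wz": 0,"claw": 85},{"x": 54,"y": -10,"z": 0,"wx": 0,"wy": 0,"wz": 0,"claw": 85},{"x": 54,"y": -10,"z": 0,"wx": 0,"wy": 0,"wz": 0,"claw": 85},{"x": 54,"y": -10,"z": 0,"wx": 0,"wy": 0,"wz": 0,"claw": 85},{"x": 0,"y": 0,"z": 0,"wx": 0,"wy": 0,"wz": 0,"claw": 85},{"x": 0,"y": 0,"z": 0,"wx": 0,"wy": 0,"wz": 0,"claw": 85}]}}

```text
clock: 26.05
position: [0.4417, 0.2976, 0.4036]
ee_rot: [0.722, 0.692, -0.001, -0.0]
wrist_force: [0.8, 0.0, 0.3]
grip_width: 0.997
```

```bash
python3 see.py w13 | grep -E "^[0-9]|dark|green"; python3 -c "
import cv2
im=cv2.imread('pics/w13.png'); cv2.imwrite('pics/w13v.png',cv2.convertScaleAbs(cv2.resize(im[0:300,120:520],(800,600)),alpha=1.5))"
```

```text
26.05 [0.4416823  0.29759743 0.40356327] [[0.0414, 0.9991, -0.0024], [0.9991, -0.0414, -0.0017], [-0.0018, -0.0023, -1.0]]
green [316 259  27  24 519] [328.7 270.4] top@ [0.4458 0.211  0.092 ]
dark [ 186  215   71  115 3231] [226.8 259.1] top@ [0.3426 0.2333 0.104 ]
dark [405 262  35  70 945] [419.2 297.1] top@ [0.5438 0.1767 0.104 ]
dark [  19  295  129  105 4083] [ 78.7 361.9] top@ [0.0008 0.0129 0.104 ]
```

View pics/w13v.png

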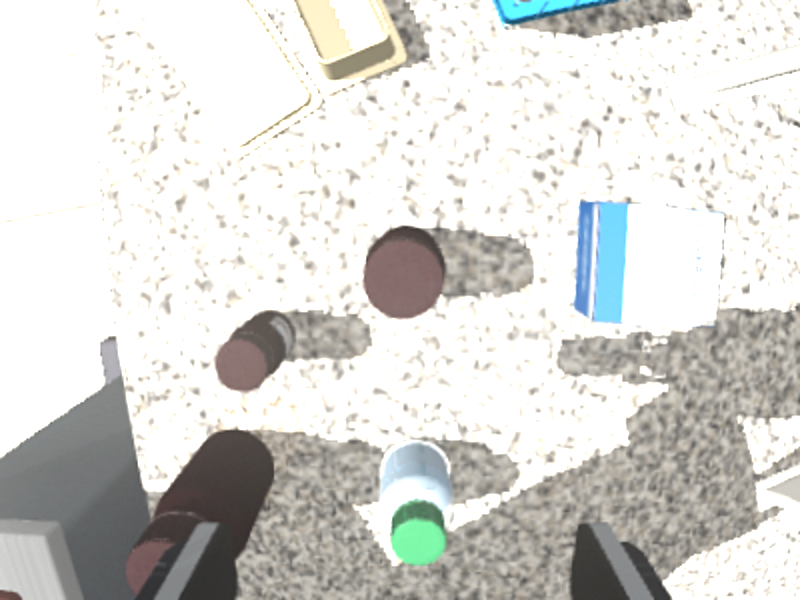

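The dark bottles in this view are the small one at (255,350), the target at (403,275) and the large one at (200,510). The target's cap measures about 35 mm across, so it is the middle-sized bottle meant. The carton is at (650,262) and green at (418,530).

Run:
```python
from h import *
f=load('w13'); a=onz(f,321.5,139,.104); T=f['s']['position']; M=R.from_quat(f['s']['ee_rot']).as_matrix()
print(a,'width',onz(f,120+443/2,139,.104)[0]-onz(f,120+364/2,139,.104)[0],'tool shift mm',(M.T@(a-T)*1000).round(1))
print('box', [onz(f,120+u/2,v/2,.042).round(3) for u,v in [(627,202),(725,212),(717,326),(622,322)]])
f=load('w12'); print('jar lid',onz(f,315,212,.156))
```

```text
[0.44398623 0.34782127 0.104     ] width 0.03425143555776011 tool shift mm [ 50.8   0.9 299.5]
box [array([0.568, 0.381, 0.042]), array([0.63 , 0.379, 0.042]), array([0.628, 0.311, 0.042]), array([0.566, 0.314, 0.042])]
jar lid [ 0.50277655 -0.13839289  0.156     ]
```

Request:
{"name": "step_arm", "arguments": {"increments": [{"x": 50,"y": 1,"z": 0,"wx": 0,"wy": 0,"wz": 0,"claw": 85},{"x": 0,"y": 1,"z": 40,"wx": 0,"wy": 0,"wz": 0,"claw": 85},{"x": 0,"y": 0,"z": 40,"wx": 0,"wy": 0,"wz": 0,"claw": 85},{"x": 0,"y": 0,"z": 0,"wx": 0,"wy": 0,"wz": 0,"claw": 85},{"x": 0,"y": 0,"z": 0,"wx": 0,"wy": 0,"wz": 0,"claw": 85}]}}

```text
clock: 26.72
position: [0.4471, 0.347, 0.3266]
ee_rot: [0.722, 0.691, 0.001, 0.0]
wrist_force: [-0.0, 0.7, 0.6]
grip_width: 0.994
```

```bash
python3 see.py w14 | grep -E "^[0-9]|dark"
python3 - <<'E'
from h import *
f=load('w14'); im=f['image'].astype(int); c=proj(f,(.444,.348,.104)); print(c)
m=(im.max(2)<75)&(im[...,0]>im[...,1]+4); k,l,st,ce=cv2.connectedComponentsWithStats(m.astype('uint8'))
for i in range(1,k):
    if st[i,4]>300: print(st[i],ce[i],onz(f,st[i][0]+st[i][2]/2,st[i][1]+st[i][3]/2,.104))
E
```

```text
26.725 [0.44707214 0.34696853 0.32660678] [[0.044, 0.999, 0.0013], [0.999, -0.044, 0.0006], [0.0007, 0.0012, -1.0]]
dark [ 292  168   50   82 2376] [320.  206.5] top@ [0.4479 0.3624 0.104 ]
dark [ 208  216   45  126 2477] [229.2 278.9] top@ [0.3772 0.3081 0.104 ]
dark [405 262  30  69 931] [418.  295.3] top@ [0.5206 0.2859 0.104 ]
dark [  39  331   85   69 1969] [ 78.8 375.3] top@ [0.1155 0.139  0.104 ]
dark [162 358  44  42 913] [183.2 380.1] top@ [0.2975 0.179  0.104 ]
[315.20854525 226.97924338]
[ 292  168   50   82 2236] [318.15116279 210.13103757] [0.44583531 0.36071214 0.104     ]
[207 216  35  46 413] [225.26876513 238.6779661 ] [0.37942826 0.34116369 0.104     ]
[  38  330   69   70 1445] [ 70.26712803 373.12387543] [0.11626897 0.15899735 0.104     ]
[ 163  359   43   41 1059] [182.61189802 379.66477809] [0.29953924 0.18035548 0.104     ]
```

Run:
```python
from h import *
f=load('w14'); print(onz(f,317,250,.104)+[0,.018,0]); print(onz(f,317,168,.0)-[0,.021,0])
```

```text
[0.44433171 0.34865886 0.104     ]
[0.44486199 0.3456818  0.        ]
```

Request:
{"name": "step_arm", "arguments": {"increments": [{"x": 0.5,"y": -2.5,"z": 0,"wx": 0,"wy": 0,"wz": 0,"claw": 85},{"x": 0,"y": 0,"z": 35,"wx": 0,"wy": 0,"wz": 0,"claw": 85},{"x": 0,"y": 0,"z": 35,"wx": 0,"wy": 0,"wz": 0,"claw": 85},{"x": 0,"y": 0,"z": 35,"wx": 0,"wy": 0,"wz": 0,"claw": 85},{"x": 0,"y": 0,"z": 0,"wx": 0,"wy": 0,"wz": 0,"claw": 60},{"x": 0,"y": 0,"z": 0,"wx": 0,"wy": 0,"wz": 0,"claw": 46},{"x": 0,"y": 0,"z": 0,"wx": 0,"wy": 0,"wz": 0,"claw": 36},{"x": 0,"y": 0,"z": 0,"wx": 0,"wy": 0,"wz": 0,"claw": 30},{"x": 0,"y": 0,"z": 0,"wx": 0,"wy": 0,"wz": 0,"claw": 30},{"x": 0,"y": 0,"z": 0,"wx": 0,"wy": 0,"wz": 0,"claw": 30}], "newtons": 40}}

```text
clock: 28.02
position: [0.4446, 0.3488, 0.2228]
ee_rot: [0.722, 0.692, 0.002, 0.0]
wrist_force: [-1.8, -1.2, 7.1]
grip_width: 0.453
```

Request:
{"name": "step_arm", "arguments": {"increments": [{"x": 0,"y": 0,"z": -10,"wx": 0,"wy": 0,"wz": 0,"claw": 30},{"x": 0,"y": 0,"z": -20,"wx": 0,"wy": 0,"wz": 0,"claw": 30},{"x": 0,"y": 0,"z": 0,"wx": 0,"wy": 0,"wz": 0,"claw": 30},{"x": 0,"y": 0,"z": 0,"wx": 0,"wy": 0,"wz": 0,"claw": 30}]}}

```text
clock: 28.52
position: [0.4437, 0.3482, 0.2505]
ee_rot: [0.722, 0.692, 0.0, 0.0]
wrist_force: [-0.1, -0.1, -2.5]
grip_width: 0.455
```

Run:
```python
from h import *
f=grab('wrist','w15'); s=f['s']; print(s['position'],s['wrist_force'],s['grip_width'])
im=cv2.imread('pics/w15.png'); cv2.imwrite('pics/w15v.png',cv2.convertScaleAbs(cv2.resize(im[120:370,190:450],(624,600)),alpha=1.5,beta=20))
```

```text
[0.44374572 0.34817869 0.25051883] [-0.12262037 -0.09902874 -2.53921121] 0.4552227050066044
```

View pics/w15v.png

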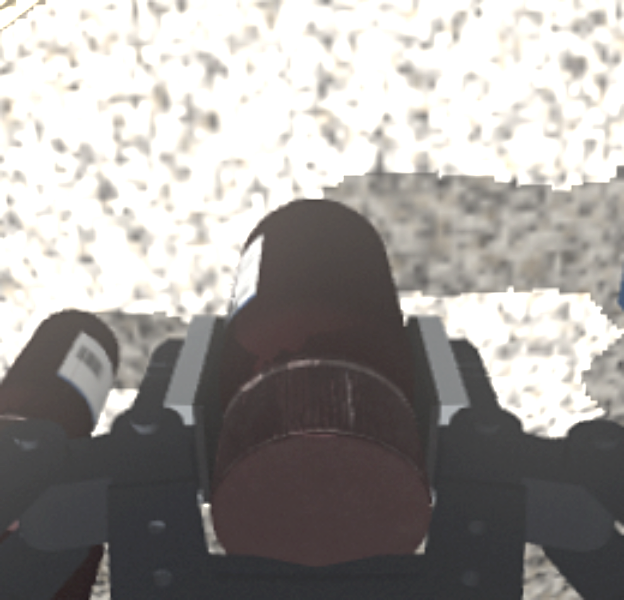

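The bottle is held upright by its body, with the cap clear of the gripper body. Carry it to the bottle_cup.

Request:
{"name": "step_arm", "arguments": {"increments": [{"x": 0,"y": 0,"z": -40,"wx": 0,"wy": 0,"wz": 0,"claw": 30},{"x": 0,"y": 0,"z": -45,"wx": 0,"wy": 0,"wz": 0,"claw": 30},{"x": -48.5,"y": 20,"z": -25,"wx": 0,"wy": 0,"wz": 0,"claw": 30},{"x": -48.5,"y": 20,"z": 0,"wx": 0,"wy": 0,"wz": 0,"claw": 30},{"x": -48.5,"y": 20,"z": 0,"wx": 0,"wy": 0,"wz": 0,"claw": 30},{"x": -48.5,"y": 20,"z": 0,"wx": 0,"wy": 0,"wz": 0,"claw": 30},{"x": -48.5,"y": 20,"z": 0,"wx": 0,"wy": 0,"wz": 0,"claw": 30},{"x": -48.5,"y": 20,"z": 0,"wx": 0,"wy": 0,"wz": 0,"claw": 30},{"x": -48.5,"y": 20,"z": 0,"wx": 0,"wy": 0,"wz": 0,"claw": 30},{"x": -48.5,"y": 20,"z": 0,"wx": 0,"wy": 0,"wz": 0,"claw": 30}]}}

```text
clock: 29.82
position: [0.5873, -0.0479, 0.3593]
ee_rot: [0.722, 0.692, -0.0, -0.001]
wrist_force: [0.4, 0.9, -1.8]
grip_width: 0.453
```

Request:
{"name": "step_arm", "arguments": {"increments": [{"x": -48.5,"y": 20,"z": 0,"wx": 0,"wy": 0,"wz": 0,"claw": 30},{"x": -48.5,"y": 23,"z": 0,"wx": 0,"wy": 0,"wz": 0,"claw": 30},{"x": 0,"y": 0,"z": 0,"wx": 0,"wy": 0,"wz": 0,"claw": 30},{"x": 0,"y": 0,"z": 0,"wx": 0,"wy": 0,"wz": 0,"claw": 30},{"x": 0,"y": 0,"z": 0,"wx": 0,"wy": 0,"wz": 0,"claw": 30}]}}

```text
clock: 30.45
position: [0.6257, -0.1437, 0.3598]
ee_rot: [0.722, 0.692, -0.0, -0.001]
wrist_force: [-0.3, 1.3, -1.4]
grip_width: 0.454
```

Run:
```python
from h import *
f=grab('wrist','w16'); s=f['s']; print(s['clock'],s['position'],s['wrist_force'],s['grip_width'],R.from_quat(s['ee_rot']).as_matrix().round(4).tolist())
im=f['image'].astype(int); T=s['position']; zf=T[2]-.2228
# bottle column mask (brownish dark) and its far edge / width near the foot
m=((im.max(2)<75)&(im[...,0]>im[...,1]+4)).astype('uint8'); k,l,st,c=cv2.connectedComponentsWithStats(m)
for i in range(1,k):
    if st[i,4]>500: print(st[i],c[i].round(1))
print('cup centre exp px',proj(f,(.6262,-.1452,.1)), 'rim far',proj(f,(.6262,-.1142,.1)),'foot exp far',proj(f,(T[0],T[1]+.021,zf)))
```

```text
30.45 [ 0.62565178 -0.14373704  0.35975081] [-0.33196368  1.32830208 -1.4012323 ] 0.4535777159830082 [[0.0411, 0.9992, -0.001], [0.9992, -0.0411, 0.0006], [0.0006, -0.001, -1.0]]
[ 277  249   93  107 5810] [325.7 315.7]
cup centre exp px [321.52186893 211.52309064] rim far [319.80927477 172.96753986] foot exp far [319.21341143 198.24555865]
```

```bash
python3 -c "
import cv2
im=cv2.imread('pics/w16.png'); cv2.imwrite('pics/w16v.png',cv2.convertScaleAbs(cv2.resize(im[130:330,220:420],(600,600)),alpha=1.6,beta=15))"
```

```text
(no output)
```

View pics/w16v.png

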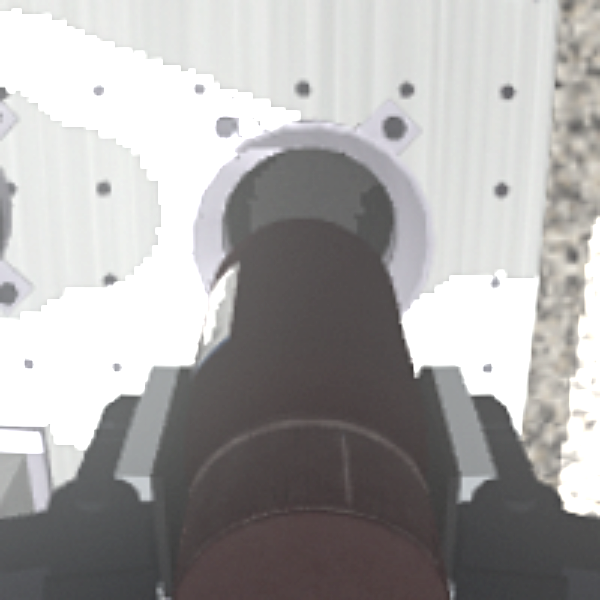

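Run:
```python
from h import *
f=load('w16');zf=f['s']['position'][2]-.2228;g=lambda u,v,z:onz(f,220+u/3,130+v/3,z).round(4)
print('rim far',g(313,122,.1),'L',g(194,228,.1),'R',g(434,228,.1)); print('foot far',g(303,219,zf),'L',g(217,272,zf),'R',g(389,272,zf))
```

```text
rim far [ 0.6297 -0.1126  0.1   ] L [ 0.5975 -0.1394  0.1   ] R [ 0.6603 -0.142   0.1   ]
foot far [ 0.6267 -0.126   0.137 ] L [ 0.607  -0.1376  0.137 ] R [ 0.6453 -0.1392  0.137 ]
```

Request:
{"name": "step_arm", "arguments": {"increments": [{"x": 2,"y": 2,"z": 15,"wx": 0,"wy": 0,"wz": 0,"claw": 30},{"x": 0,"y": 0,"z": 15,"wx": 0,"wy": 0,"wz": 0,"claw": 30},{"x": 0,"y": 0,"z": 8,"wx": 0,"wy": 0,"wz": 0,"claw": 30},{"x": 0,"y": 0,"z": 4,"wx": 0,"wy": 0,"wz": 0,"claw": 30},{"x": 0,"y": 0,"z": 4,"wx": 0,"wy": 0,"wz": 0,"claw": 30},{"x": 0,"y": 0,"z": 4,"wx": 0,"wy": 0,"wz": 0,"claw": 30},{"x": 0,"y": 0,"z": 0,"wx": 0,"wy": 0,"wz": 0,"claw": 30}]}}

```text
clock: 31.38
position: [0.628, -0.1431, 0.31]
ee_rot: [0.722, 0.692, -0.0, -0.0]
wrist_force: [0.1, 0.4, -1.6]
grip_width: 0.458
```

Foot at about 0.087, inside the cup and with no contact force. Continue slowly.

Request:
{"name": "step_arm", "arguments": {"increments": [{"x": 0,"y": 0,"z": 4,"wx": 0,"wy": 0,"wz": 0,"claw": 30},{"x": 0,"y": 0,"z": 4,"wx": 0,"wy": 0,"wz": 0,"claw": 30},{"x": 0,"y": 0,"z": 4,"wx": 0,"wy": 0,"wz": 0,"claw": 30},{"x": 0,"y": 0,"z": 2,"wx": 0,"wy": 0,"wz": 0,"claw": 30},{"x": 0,"y": 0,"z": 1,"wx": 0,"wy": 0,"wz": 0,"claw": 30},{"x": 0,"y": 0,"z": 0,"wx": 0,"wy": 0,"wz": 0,"claw": 30}]}}

```text
clock: 32.12
position: [0.6281, -0.1431, 0.2952]
ee_rot: [0.722, 0.692, 0.0, 0.0]
wrist_force: [-0.2, -0.2, -2.1]
grip_width: 0.451
```

Request:
{"name": "step_arm", "arguments": {"increments": [{"x": 0,"y": 0,"z": 1,"wx": 0,"wy": 0,"wz": 0,"claw": 30},{"x": 0,"y": 0,"z": 1,"wx": 0,"wy": 0,"wz": 0,"claw": 30},{"x": 0,"y": 0,"z": 1,"wx": 0,"wy": 0,"wz": 0,"claw": 30},{"x": 0,"y": 0,"z": 0,"wx": 0,"wy": 0,"wz": 0,"claw": 30}]}}

```text
clock: 32.62
position: [0.6281, -0.1432, 0.2929]
ee_rot: [0.722, 0.692, -0.0, 0.0]
wrist_force: [-3.4, -0.2, 4.5]
grip_width: 0.455
```

Request:
{"name": "step_arm", "arguments": {"increments": [{"x": 0,"y": 0,"z": 0,"wx": 0,"wy": 0,"wz": 0,"claw": 46},{"x": 0,"y": 0,"z": 0,"wx": 0,"wy": 0,"wz": 0,"claw": 56},{"x": 0,"y": 0,"z": 0,"wx": 0,"wy": 0,"wz": 0,"claw": 66},{"x": 0,"y": 0,"z": 0,"wx": 0,"wy": 0,"wz": 0,"claw": 66},{"x": 0,"y": 0,"z": -20,"wx": 0,"wy": 0,"wz": 0,"claw": 66},{"x": 0,"y": 0,"z": -50,"wx": 0,"wy": 0,"wz": 0,"claw": 66},{"x": -20,"y": -20,"z": -40,"wx": 0,"wy": 0,"wz": 0,"claw": 66},{"x": -30,"y": -30,"z": -20,"wx": 0,"wy": 0,"wz": 0,"claw": 66},{"x": 0,"y": 0,"z": 0,"wx": 0,"wy": 0,"wz": 0,"claw": 66},{"x": 0,"y": 0,"z": 0,"wx": 0,"wy": 0,"wz": 0,"claw": 66}]}}

```text
clock: 33.88
position: [0.576, -0.1908, 0.423]
ee_rot: [0.722, 0.692, 0.0, 0.0]
wrist_force: [0.4, 0.4, -0.2]
grip_width: 0.774
```

```bash
python3 see.py w17 >/dev/null
python3 - <<'E'
from h import *
f=load('w17'); s=f['s'];print(s['clock'],s['position'],s['wrist_force'])
im=f['image'].astype(int);A,G,B=im[...,0],im[...,1],im[...,2]
for n,m,z in [('vial',(A>120)&(G<100)&(B<100),.142),('jar',(B>A+50)&(B>G+35),.156),('dark',(im.max(2)<75)&(A>G+4),.174)]:
    k,l,st,c=cv2.connectedComponentsWithStats(m.astype('uint8'))
    for i in range(1,k):
        if st[i,4]>250: x,y,w,h=st[i][:4]; print(n,st[i],onz(f,x+w/2,y+h/2,z).round(4))
g=grab('top','top2'); im=g['image'].astype(int);A,G,B=im[...,0],im[...,1],im[...,2]
f0=load('top0'); 
for nm,m in [('top2',im),('top0',f0['image'].astype(int))]:
    A,G,B=m[...,0],m[...,1],m[...,2]
    gr=(G>A+35)&(G>B+20); bx=np.zeros_like(gr); bx[140:182,168:210]=((B>A+60)|(A>140))[140:182,168:210]
    for q,k in (('green',gr[200:230,225:260]),('box',bx[140:182,168:210])): y,x=np.nonzero(k); print(nm,q,len(x),x.mean().round(1),y.mean().round(1))
E
```

```text
33.875 [ 0.57603059 -0.19078573  0.42302221] [ 0.40874707  0.37810721 -0.20539598]
vial [  0  30  35  32 651] [0.2295 0.0179 0.142 ]
vial [  0 127  40  26 656] [ 0.2227 -0.097   0.142 ]
vial [545 293  26  24 278] [ 0.8811 -0.3463  0.142 ]
jar [473  13  23  67 572] [ 0.7165 -0.0588  0.156 ]
jar [ 196  117   61   64 3101] [ 0.5043 -0.1395  0.156 ]
dark [ 10  30  35 112 879] [ 0.2932 -0.047   0.174 ]
dark [  0  63  23  68 800] [ 0.2596 -0.0505  0.174 ]
dark [ 364  118   46   57 1733] [ 0.6264 -0.1413  0.174 ]
top2 green 127 14.0 14.7
top2 box 1455 18.5 21.5
top0 green 111 13.5 14.3
top0 box 1077 19.0 21.5
```

Run:
```python
from h import *
for n in('top','scene'):
    f=grab(n,n+'3'); im=f['image'].astype(int); e=proj(f,(.498,-.2625,.135)); u,v=e.astype(int)
    m=(im[...,0]>im[...,1]+50); y,x=np.nonzero(m[v-25:v+25,u-25:u+25]); print(n,'vial cap exp',e,'seen',len(x),(x.mean()+u-25,y.mean()+v-25) if len(x) else None)
```

```text
top vial cap exp [447.25589525 184.38000221] seen 1294 (np.float64(447.0038639876352), np.float64(184.967542503864))
scene vial cap exp [430.64428933 228.332727  ] seen 74 (np.float64(428.7972972972973), np.float64(229.04054054054055))
```

```bash
python3 -c "
from bench import r
print(r.close_job())"
```

```text
the job is handed in; nothing more can be done
None
```

The shaker is loaded and the job was handed in at about 34 s on the robot's clock, out of 106 s allowed. The hand-in reports no verdict. I set the block on its pins first, then stood the vial in the large bore, then the jar and the middle-sized dark bottle in their cups. Each was lowered until light contact and then released.

**Last checks**
- **Block:** it met the seat at the expected height, and both pins showed in their holes.
- **Vial:** it was seen standing in the bore right after release. At the end, the scene camera found its cap within 2 pixels of the expected spot. The top view was blocked by the arm, and the last wrist picture did not show it.
- **Jar:** the lid centre was within 1–2 mm of the cup centre, at the right height.
- **Bottle:** the cap centre was within about 3 mm of the cup centre; the contact height was as expected. My two estimates of this cup's position differed by about 3 mm, and the bottle went in without side force.
- **Bystanders:** the carton and the green-capped bottle were unmoved to within 0.5 pixel in the top view. I never reached into the spare cup.

I viewed all 16 pictures the viewer allows, so the final checks were by numbers only. The first two move calls were refused for missing fields and moved nothing.

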